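Cap sample pots in a through-feed screw press

TASK

The press has been left part-way down: wind its star handle up until the pots can pass under the platen, stand every sample pot upright in a pocket of the carrier, one to a pocket, and slide the loaded carrier under the platen until the pawl clicks shut behind it. Push the star handle round, spoke after spoke, down to its stop so that all the caps are pressed fully home, then wind it back up by at least one full turn. Last, draw the carrier on out to the end stops on the outfeed side, with the pots still standing in it, and leave the other things on the bench alone.

Things in the scene. Friction and masses are not known exactly. Their poses are not given: they have to be found in the camera images.
- press: hand screw press, fixed: a grey bed 100 x 660 x 22 mm with a channel 49 mm wide along it between two steel rails (10 mm wide, rail tops 32 mm above the bench). Origin: centre of the bed's underside, on the bench, straight below the screw. Its y axis runs along the channel in the feed direction: infeed end -y (robot's right), outfeed end +y (robot's left); z up
- crosshead (a point): centre of the top of the press's crosshead (125 mm across the channel x 46 mm along it, 124 to 150 mm above the bench), which stands over the middle of the channel on two 18 mm columns, 47 mm either side of the channel's centre line; the screw passes through it
- capstan (a joint): turn of the star handle on the screw, rad: 0 = platen fully up, 10.0 = hard stop, fully down. Grows CLOCKWISE seen from above. Hub 40 mm across, 26 mm high; four level spokes 90 degrees apart, 10 mm rods ending 66 mm from the axis in black balls 20 mm across. It rises and falls with the platen, needs about 4 to 6 N at mid-spoke, and stays where left. Turned by pushing one spoke after another
- capstan_hub (a point): point on the axis of the star handle, at the height of the centre lines of its spokes (186 mm above the bench when fully up, 170 mm when fully down)
- spoke_knob (a point): centre of the ball at the end of one of the four spokes, 66 mm from the axis; the others are at 90, 180 and 270 degrees from it about the vertical axis
- platen (a joint): platen travel downwards, m: 0 = up, 0.0159 = fully down; moved only by the screw, 10 mm per turn. A steel bar 46 mm wide, 180 mm long along the channel, centred under the screw (carrier within about 15 mm of centre to be covered); its underside is 85 mm above the bench fully up, 69 mm fully down. A pot in the carrier reaches 75 mm above the bench, cap proud, 69 mm with it home
- pawl (a joint): sprung brass pawl in the far rail on the infeed side, rad: 0 = sprung into the channel, about 0.4 while the carrier's pocket block presses it aside. Pivot at press y = -0.113. A few newtons push the carrier past it in the feed direction; when the block's rear end has passed the nose (carrier origin beyond about press y = -0.003) it clicks back in and the carrier cannot go back
- pawl_nose (a point): the pawl's nose, 28 mm above the bench, reaching about 8 mm into the channel at press y about -0.083 when sprung in
- outfeed_end (a point): middle of the channel floor (22 mm above the bench) at the inner faces of the two outfeed end stops, which stand either side of the tongue's path; they halt the carrier's pocket block with the carrier's origin at press y = +0.209. Like stops at the infeed end hold it within press y = -0.234
- carrier: loose aluminium carrier in the channel on the infeed side, 0.35 kg: pocket block 46 wide x 158 long x 17 high mm, four square pockets in a row (37 x 40 mm, floor 5 mm up, walls 12 mm above it), centres at carrier y = -58.5, -19.5, 19.5, 58.5 mm; at each end a tongue 16 mm wide with an upright pin. Origin: centre of its underside, 22 mm above the bench; y along the row to the outfeed, z up
- pin_rear (a point): top centre of the upright steel pin (16 mm across, standing 41 mm above the tongue, its top 68 mm above the bench) at the carrier's rear, infeed end, 134 mm from its origin
- pin_front (a point): top centre of the same kind of pin at the carrier's front, outfeed end, 134 mm from its origin; it passes under the raised platen
- pot0: round white plastic sample pot, 34 mm across and 34 mm high, 55 g with its cap, at the start standing loose on the bench in front of the press. Origin: centre of its underside, z up. May be absent
- pot1: round white plastic sample pot, 34 mm across and 34 mm high, 55 g with its cap, at the start standing loose on the bench in front of the press. Origin: centre of its underside, z up. May be absent
- pot2: round white plastic sample pot, 34 mm across and 34 mm high, 55 g with its cap, at the start standing loose on the bench in front of the press. Origin: centre of its underside, z up. May be absent
- pot3: round white plastic sample pot, 34 mm across and 34 mm high, 55 g with its cap, at the start standing loose on the bench in front of the press. Origin: centre of its underside, z up. May be absent
- cap0 (a joint): how far the grey push-in cap of pot0 is pressed home, m: 0 = proud (its top 48 mm above the pot's underside), 0.006 = home against the rim. The cap disc is 32.6 mm across, 8 mm thick and needs about 8 N to go in. Absent with its pot
- cap1 (a joint): how far the grey push-in cap of pot1 is pressed home, m: 0 = proud (its top 48 mm above the pot's underside), 0.006 = home against the rim. The cap disc is 32.6 mm across, 8 mm thick and needs about 8 N to go in. Absent with its pot
- cap2 (a joint): how far the grey push-in cap of pot2 is pressed home, m: 0 = proud (its top 48 mm above the pot's underside), 0.006 = home against the rim. The cap disc is 32.6 mm across, 8 mm thick and needs about 8 N to go in. Absent with its pot
- cap3 (a joint): how far the grey push-in cap of pot3 is pressed home, m: 0 = proud (its top 48 mm above the pot's underside), 0.006 = home against the rim. The cap disc is 32.6 mm across, 8 mm thick and needs about 8 N to go in. Absent with its pot
- tip_box: yellow pipette-tip box, 85 x 120 x 64 mm, a bystander. Origin: centre of its underside
- freezer_box: purple freezer box, 77 x 77 x 56 mm, a bystander. Origin: centre of its underside
- reagent_bottle: glass reagent bottle, 68 mm across, about 150 mm tall, a bystander. Origin: centre of its underside
Not all that is in view belongs to the job. What is shaped like the pot3 but red is not meant.

How it is judged:
By the outcome, as a careful person would: the job done as asked, in the order asked, and still so for the second after the job is handed in, with the robot touching nothing.
Of pot0, pot1, pot2, pot3 only 2 to 4 are there at a start; the rules pass over those that are not, and their reading is None.
At some moment in a run one of pot0, pot1, pot2, pot3, carrier may be knocked a few centimetres aside while the robot is not near it.
It also fails if it takes over 208 s, if anything falls off the work surface, if the arm or the gripper's body presses on something with over 40 N, if the wrist force passes 120 N, or if a joint passes its speed limit or range.

ROBOT

A 6-joint arm with a two-finger parallel gripper is mounted at the origin on the work surface. World frame = base frame: x ahead of the robot, y to its left, z up, the work surface at z = 0. Lengths are in mm, angles in rad, forces in N, time in s.
With the tool pointing down it reaches from about 375 to 825 mm from the base axis. Payload 5.5 kg.
Tool frame: the origin (TCP) lies on the centre line of the jaws, within the pads' length; the fingertips stand 17 mm ahead of it and the grasp point (between the pads) lies 2 mm behind it; z points along the fingers, y is the line along which they close (so a half turn about z gives the same grasp; the last joint's range is limited). The gripper opens to 85 mm and grips with 20 to 120 N. Pads are 22 mm wide; open, the fingers measure 114 mm over their backs; the gripper's body (76 mm by 85 mm) begins 54 mm behind the grasp point. The pads swing forward as they close: fully open they stand 13 mm farther back than shut.
Start: joints at [1.181, 0.314, -0.047, 1.21, 0, 1.571], TCP at [227.998, 554.988, 248.299] pointing down, gripper open.
Joint ranges: [-2.67, 2.67], [-0.69, 1.73], [-1.03, 1.25], [-2.08, 2.16], [-1.42, 1.45], [-3.14, 3.14]. Speed limits (rad/s): [2.39, 2.39, 3.01, 3.14, 3.14, 3.14].

INTERFACE

Orientations are given as a 3x3 rotation matrix whose columns are the frame's x, y, z axes.
In Python, from plant import * gives the robot as it stands.
- The arm moves only by the tool step_arm, never from a script. Its argument "targets" is one flat list of numbers, 7 for each row, row after row: the finger opening in cm, from 0 to 8.54, then the shift along the tool's x, y, z in cm, then the turn, a rotation vector about the tool's x, y, z in degrees. In form: [claw, tx, ty, tz, ax, ay, az, claw, tx, ty, tz, ax, ay, az, ...]. A call has exactly 5 rows; each row shifts and turns the commanded pose from where the row before left it, along the tool's axes as they then stand; what a row does not reach is not made up. A row lasts 1/10 s, in which the tool goes at most 50 mm and 8.59 degrees, less where a joint would pass 70% of its speed; a pose out of reach is approached as far as the arm can. A call with a gripper value outside its range is refused whole. The fingers move at their own pace and stop on an object; the grip force is fixed at half the most. Time passes only in rows, so rows that do not move let the fingers close, or fill a call up. It gives the time, the measured TCP pose, the force, the opening and the grip force at its end, in the units of the state.
- read_state(): the state, without advancing time (a new reading comes with each control period).
- get_image(name): name is "side" or "top" or "wrist"; returns a dict with "frame" (420x560x3 uint8, blue, green, red), "K" (3x3 intrinsics, pixels), "dist_coeffs" ([k1, k2, p1, p2, k3] as OpenCV has them; the pictures are not rectified), "R" (3x3) and "t" (3): a world point X has camera coordinates R X + t. Camera axes: x right, y down, z forward; pixel columns grow to the right and rows downward; lengths in mm; the calibration is good to about 2 mm. A picture is of the moment at which its call begins. There is no depth.
- hand_in(): hands the job in; it is judged then, once.
The state is a dict: "clock": time; "joint_pos": joint angles; "joint_vel": joint speeds; "tau": joint torques, N m; "tcp_pos": TCP position; "tool_rot": TCP orientation; "wrist_force": force on the tool from outside, world axes, zero at the start; "wrist_torque": the same for the moment, N m; "width": finger opening in mm; "grip_force": force on a finger pad.
Only numpy, scipy, OpenCV 4.12 (cv2) and the standard library are available. Lean on these libraries where they do the work, as an engineer would, in place of code of your own. Each camera call takes 0.05 s, during which the arm holds its last target. There are 200 camera calls.

## Working session

There is one attempt and no reset: what is moved stays moved. The work goes in short steps, Python scripts to look and compute and a tool call to move; the robot and the scene stay as the last step left them, time stands still between calls to the robot, and variables do not carry over. Pictures are saved under pics/ and viewed, at most 14 in all, crops included, and the job is handed in when it is done.

Besides the shell and the picture viewer there is one more tool, called after "Emit:" as name(argument=value, ...) on one line, values as JSON. step_arm: Moves the arm, as the interface text tells. Its arguments: {"type":"object","properties":{"targets":{"type":"array","items":{"type":"number"}}},"required":["targets"]}

```bash
ls; mkdir -p pics
python3 - <<'E'
from plant import *
import cv2,pickle,numpy as np
s=read_state();print(s)
d={}
for n in ["side","top"]:
    g=get_image(n);d[n]=g;cv2.imwrite(f"pics/{n}0.png",g["frame"]);print(n,g["K"],g["dist_coeffs"],g["R"],g["t"])
pickle.dump(d,open("d0.pkl","wb"))
E
```

```text
pics
{'clock': 0.0, 'joint_pos': array([ 1.18095301e+00,  3.14257276e-01, -4.80823357e-02,  1.21019817e+00,
        1.08676391e-05,  1.57081310e+00]), 'joint_vel': array([ 9.50685919e-04, -1.05337848e-03, -7.82589390e-04, -1.50798910e-03,
       -9.19013642e-04,  6.88735012e-05]), 'tau': array([ 4.19474920e-03, -5.39590895e+01,  3.39747298e+01,  1.94084714e-02,
        3.47133000e-04,  1.08056378e-05]), 'tcp_pos': array([227.81294863, 554.47137861, 247.41437853]), 'tool_rot': array([[-9.24962235e-01,  3.80058433e-01, -6.71882050e-04],
       [ 3.80059027e-01,  9.24960840e-01, -1.60666393e-03],
       [ 1.08384100e-05, -1.74145830e-03, -9.99998484e-01]]), 'wrist_force': array([0.52941526, 0.46223546, 0.35607998]), 'wrist_torque': array([ 0.02058167,  0.02864018, -0.03602515]), 'grip_force': 0.0, 'width': 85.32014588558545}
side [[507.76125895   0.         270.67548214]
 [  0.         507.76125895 214.84247598]
 [  0.           0.           1.        ]] [0.05378102 0.         0.         0.         0.        ] [[ 0.75944024 -0.65045001 -0.01285762]
 [-0.48624041 -0.5543634  -0.6754639 ]
 [ 0.43222771  0.51922636 -0.73728095]] [-439.8662042   343.83626837 1235.29180834]
top [[433.82920966   0.         274.68121541]
 [  0.         433.82920966 215.59485657]
 [  0.           0.           1.        ]] [-0.1281191  0.         0.         0.         0.       ] [[ 0.01296168 -0.99973173  0.01919543]
 [-0.99704097 -0.01437674 -0.07551566]
 [ 0.07577137 -0.01815982 -0.99695984]] [ -71.83209495  566.03120221 1098.52660845]
```

View pics/top0.png

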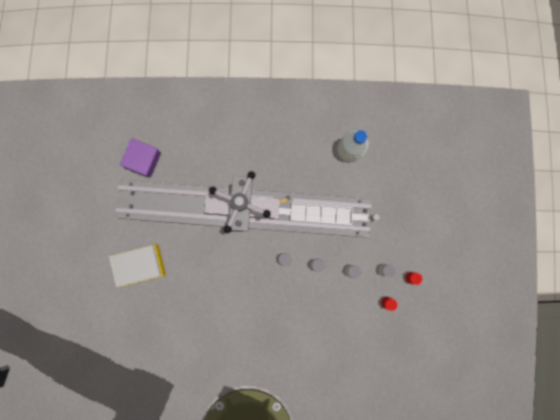

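View pics/side0.png

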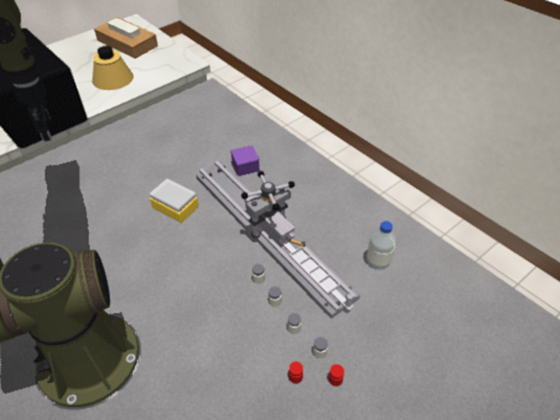

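The top view shows four grey-capped white pots at (284,259), (318,265), (353,271) and (388,270). The red lookalikes are at (415,279) and (390,303). The press hub is near (240,203), the carrier near (322,213) and the pawl at (283,201). I'll choose the four grey-capped pots and check them in a close crop.

```bash
cat > h.py <<'E'
import numpy as np,cv2,pickle
from plant import *
def back(g,uv,z):
    p=cv2.undistortPoints(np.float64(uv).reshape(-1,1,2),g["K"],np.float64(g["dist_coeffs"])).reshape(-1,2)
    R,t=np.array(g["R"]),np.array(g["t"]);c=-R.T@t
    d=np.c_[p,np.ones(len(p))]@R
    return c+d*((z-c[2])/d[:,2])[:,None]
def proj(g,X):
    X=np.float64(X).reshape(-1,1,3)
    return cv2.projectPoints(X,cv2.Rodrigues(np.array(g["R"]))[0],np.float64(g["t"]),g["K"],np.float64(g["dist_coeffs"]))[0].reshape(-1,2)
E
python3 - <<'E'
from h import *
d=pickle.load(open("d0.pkl","rb"))
f=d["top"]["frame"]
cv2.imwrite("pics/c1.png",cv2.resize(f[165:315,112:432],None,fx=2.5,fy=2.5,interpolation=cv2.INTER_CUBIC))
f=d["side"]["frame"]
cv2.imwrite("pics/c2.png",cv2.resize(f[140:390,190:400],None,fx=2.4,fy=2.4,interpolation=cv2.INTER_CUBIC)[:600])
E
```

```text
(no output)
```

View pics/c1.png

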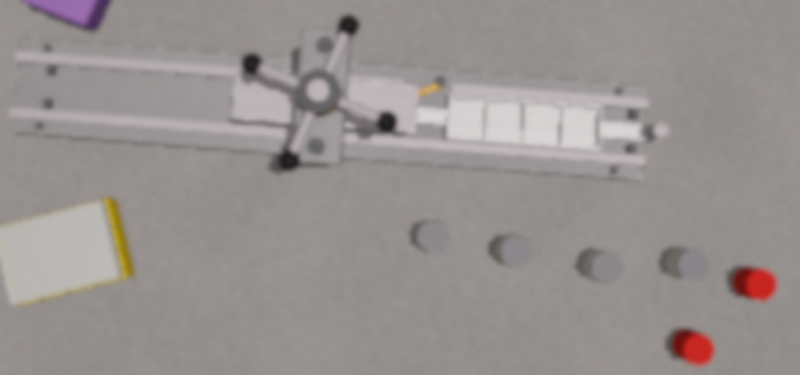

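View pics/c2.png

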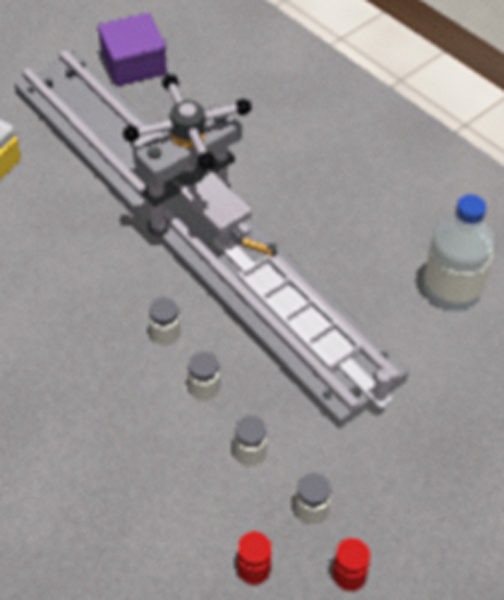

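Crop c1 confirms the four grey-capped pots, with cap centres at crop px (431,236), (514,249), (604,267) and (691,264). The red ones are separate. The carrier block spans crop u 447–599, and the knobs are at (348,25), (251,64), (388,121) and (288,160).

```bash
cat > m.py <<'E'
from h import *
from scipy.optimize import least_squares
d=pickle.load(open("d0.pkl","rb"));T,S=d["top"],d["side"]
ct=lambda a:(np.array(a,float)+.5)/2.5-.5+[112,165]
cs=lambda a:(np.array(a,float)+.5)/2.4-.5+[190,140]
r=back(T,ct([(15,57),(647,102),(12,112),(645,160)]),32);print("rails",r.round(1))
c=r.mean(0);dirn=(r[0]-r[1]+r[2]-r[3]);yaw=np.arctan2(-dirn[0],dirn[1]);print("press",c,yaw,np.linalg.norm(r[0]-r[1]),np.linalg.norm(r[0]-r[2]))
def tri(a,b):
    f=lambda X:np.r_[(proj(T,X)-a).ravel(),(proj(S,X)-b).ravel()]
    o=least_squares(f,back(T,[a],100)[0]);return o.x,np.abs(o.fun).max()
K=[]
for a,b in zip([(348,25),(251,64),(388,121),(288,160)],[(244,106),(170,82),(206,160),(131,133)]):
    x=tri(ct(a),cs(b));K.append(x[0]);print("knob",x)
K=np.array(K);print("hub",K.mean(0))
for k in K-K.mean(0):print(np.hypot(*k[:2]),np.degrees(np.arctan2(k[1],k[0])))
print("car",back(T,ct([(449,97),(600,106),(597,148),(446,140)]),39),)
print("carc",back(T,ct([(449,97),(600,106),(597,148),(446,140)]),39).mean(0))
for a,b in zip([(431,236),(514,249),(604,267),(691,264)],[(164,308),(204,363),(251,427),(313,487)]):
    print("pot",tri(ct(a),cs(b)),back(T,[ct(a)],48),back(S,[cs(b)],48))
for a in [(758,284),(695,348)]: print("red",back(T,[ct(a)],45))
E
python3 m.py
```

```text
rails [[ 633.6  345.5   32. ]
 [ 596.  -312.    32. ]
 [ 576.1  346.1   32. ]
 [ 535.8 -309.7   32. ]]
press [585.39963659  17.49331268  32.        ] -0.059243445292840154 658.5267964534489 57.48343488958848
knob (array([647.9615352 ,  -7.27343971, 173.14302375]), np.float64(0.6146887876601568))
knob (array([611.20825105,  79.44510085, 172.46800893]), np.float64(0.4964143775492289))
knob (array([560.89194026, -43.97546845, 174.07516245]), np.float64(0.0955112187274949))
knob (array([525.42425922,  44.27849892, 172.43974836]), np.float64(0.48470384378407516))
hub [586.37149643  18.1186729  173.03148587]
66.61900823226323 -22.405192771340385
66.16490870963234 67.95241267563304
67.1184786281583 -112.31018285069344
66.32422046971763 156.76998076120762
car [[ 597.2403947  -105.78199103   39.        ]
 [ 590.39635356 -261.22140269   39.        ]
 [ 547.16175736 -258.09032371   39.        ]
 [ 553.2190859  -103.16494677   39.        ]]
carc [ 572.00439788 -182.06466605   39.        ]
pot (array([456.86300943, -89.63191913,  43.68856133]), np.float64(0.5621507743018697)) [[455.89358894 -88.65318354  48.        ]] [[456.13267617 -93.07476905  48.        ]]
pot (array([ 444.09251033, -173.44165469,   42.08352106]), np.float64(0.2693253917717584)) [[ 443.76289761 -172.33956837   48.        ]] [[ 442.08350389 -176.88250733   48.        ]]
pot (array([ 427.37445907, -265.22584668,   45.46331123]), np.float64(0.5367321707761903)) [[ 426.38111814 -263.85465553   48.        ]] [[ 427.41341898 -267.0550417    48.        ]]
pot (array([ 429.75130379, -354.78942371,   43.78306062]), np.float64(0.059012639197931094)) [[ 429.82266296 -353.49029342   48.        ]] [[ 428.08905819 -356.33711271   48.        ]]
red [[ 409.39141849 -424.81481415   45.        ]]
red [[ 344.39329549 -358.90944598   45.        ]]
```

```bash
cat >> h.py <<'E'
def go(x,y,z,phi=None):
    """remaining tool-frame shift (cm) and turn about tool z (deg) to bring TCP to x,y,z and tool y axis to heading phi"""
    s=read_state();R=s["tool_rot"];p=s["tcp_pos"]
    h=np.degrees(np.arctan2(R[1,1],R[0,1]))
    print("t %.1f tcp %s head %.1f j %s F %s w %.1f g %.0f tilt %s"%(s["clock"],p.round(1),h,np.degrees(s["joint_pos"]).round(0),s["wrist_force"].round(1),s["width"],s["grip_force"],R[:2,2].round(3)))
    print("shift cm",(R.T@(np.array([x,y,z])-p)/10).round(2),"turn" ,None if phi is None else round(-(phi-h),1))
E
python3 -c "
from h import *
go(586.4,18,248,-67.5)"
```

```text
t 0.1 tcp [227.8 554.5 247.5] head 67.7 j [68. 18. -3. 69.  0. 90.] F [ 0.6 -0.6 -0.1] w 85.4 g 0 tilt [-0.001 -0.001]
shift cm [-5.356e+01 -3.600e+01  1.000e-02] turn 135.2
```

Emit:
step_arm(targets=[6.0, -3.0, -2.0, 0, 0, 0, 0, 6.0, -3.0, -2.0, 0, 0, 0, 0, 6.0, -3.0, -2.0, 0, 0, 0, 0, 6.0, -3.0, -2.0, 0, 0, 0, 0, 6.0, -3.0, -2.0, 0, 0, 0, 0])

```text
clock: 0.6
tcp_pos: [329.1, 404.1, 247.9]
tool_rot: [[-0.925, 0.38, -0.0], [0.38, 0.925, -0.001], [0.0, -0.001, -1.0]]
wrist_force: [-0.1, 0.1, 0.1]
width: 60.0
grip_force: 0.0
```

Emit:
step_arm(targets=[6.0, -3.0, -2.0, 0, 0, 0, 0, 6.0, -3.0, -2.0, 0, 0, 0, 0, 6.0, -3.0, -2.0, 0, 0, 0, 0, 6.0, -3.0, -2.0, 0, 0, 0, 0, 6.0, -3.0, -2.0, 0, 0, 0, 0])

```text
clock: 1.1
tcp_pos: [429.9, 254.5, 248.0]
tool_rot: [[-0.925, 0.38, -0.0], [0.38, 0.925, -0.0], [0.0, -0.0, -1.0]]
wrist_force: [0.1, 0.3, 0.4]
width: 60.1
grip_force: 0.0
```

Emit:
step_arm(targets=[6.0, -3.0, -2.0, 0, 0, 0, 0, 6.0, -3.0, -2.0, 0, 0, 0, 0, 6.0, -3.0, -2.0, 0, 0, 0, 0, 6.0, -2.5, -2.0, 0, 0, 0, 0, 6.0, 0, 0, 0, 0, 0, 8])

```text
clock: 1.6
tcp_pos: [506.8, 135.2, 247.8]
tool_rot: [[-0.86, 0.511, -0.0], [0.511, 0.86, -0.001], [-0.001, -0.001, -1.0]]
wrist_force: [-0.2, -0.2, -0.3]
width: 59.9
grip_force: 0.0
```

```bash
python3 -c "
from h import *
go(586.4,18,248,-67.5)"
```

```text
t 1.6 tcp [506.8 135.2 247.8] head 59.3 j [ 15.  10. -13.  67.  -0.  46.] F [-0.2 -0.2 -0.3] w 59.9 g 0 tilt [-0.    -0.001]
shift cm [-12.83  -6.01  -0.  ] turn 126.8
```

Emit:
step_arm(targets=[6.0, -3.2, -1.5, 0, 0, 0, 0, 6.0, -3.2, -1.5, 0, 0, 0, 0, 6.0, -3.2, -1.5, 0, 0, 0, 0, 6.0, -3.2, -1.5, 0, 0, 0, 0, 6.0, 0, 0, 0, 0, 0, 6.8])

```text
clock: 2.1
tcp_pos: [587.4, 18.5, 247.5]
tool_rot: [[-0.794, 0.609, 0.0], [0.609, 0.794, -0.001], [-0.001, -0.001, -1.0]]
wrist_force: [0.1, 0.2, -0.1]
width: 59.9
grip_force: 0.0
```

Emit:
step_arm(targets=[6.0, 0, 0, 0, 0, 0, 8, 6.0, 0, 0, 0, 0, 0, 8, 6.0, 0, 0, 0, 0, 0, 8, 6.0, 0, 0, 0, 0, 0, 8, 6.0, 0, 0, 0, 0, 0, 8])

```text
clock: 2.6
tcp_pos: [585.3, 21.8, 247.8]
tool_rot: [[-0.217, 0.976, -0.001], [0.976, 0.217, -0.0], [0.0, -0.001, -1.0]]
wrist_force: [-0.7, -0.1, 0.1]
width: 60.4
grip_force: 0.0
```

Emit:
step_arm(targets=[6.0, 0, 0, 0, 0, 0, 8, 6.0, 0, 0, 0, 0, 0, 8, 6.0, 0, 0, 0, 0, 0, 8, 6.0, 0, 0, 0, 0, 0, 8, 6.0, 0, 0, 0, 0, 0, 8])

```text
clock: 3.1
tcp_pos: [585.3, 21.8, 247.8]
tool_rot: [[0.461, 0.887, -0.001], [0.887, -0.461, -0.0], [-0.001, -0.001, -1.0]]
wrist_force: [-1.3, -0.1, -0.3]
width: 60.1
grip_force: 0.0
```

Emit:
step_arm(targets=[6.0, 0, 0, 0, 0, 0, 8, 6.0, 0, 0, 0, 0, 0, 8, 6.0, 0, 0, 0, 0, 0, 8, 6.0, 0, 0, 0, 0, 0, 8, 6.0, 0, 0, 0, 0, 0, 8])

```text
clock: 3.6
tcp_pos: [585.3, 21.8, 247.8]
tool_rot: [[0.924, 0.383, -0.001], [0.383, -0.924, -0.0], [-0.001, -0.0, -1.0]]
wrist_force: [0.3, 0.9, 0.6]
width: 60.0
grip_force: 0.0
```

```bash
python3 -c "
from h import *
go(586.4,18,200,-67.5)
g=get_image('wrist');pickle.dump(g,open('w1.pkl','wb'));cv2.imwrite('pics/w1.png',g['frame'])
X=np.array([[586.4+66*np.cos(a),18+66*np.sin(a),176.5] for a in np.radians([-22.4,67.6,157.6,-112.4])]+[[586.4,18,190]])
print(proj(g,X))"
```

```text
t 3.6 tcp [585.3  21.8 247.8] head -67.5 j [  2.  16.  -5.  69.  -0. 160.] F [0.3 0.9 0.6] w 60.0 g 0 tilt [-0.001 -0.   ]
shift cm [-0.04  0.4   4.78] turn 0.0
[[358.81346334 155.86655692]
 [210.68101076 156.10715046]
 [219.20232729 287.00223495]
 [349.44343674 286.71760526]
 [284.9371884  233.18403672]]
```

View pics/w1.png

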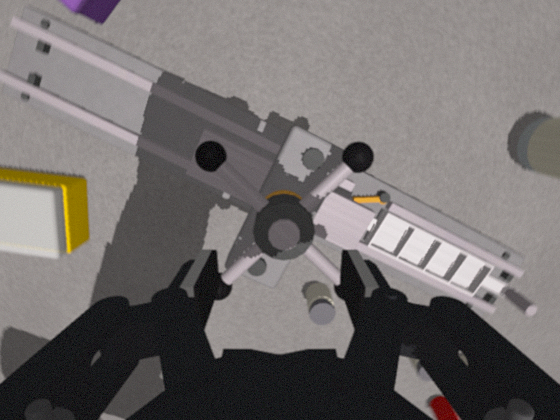

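The knobs are at (358,157) and (210,156), within about 1 px of prediction, so hub xy and z≈176.5 hold. Next I lower the fingers between the spokes and wind up (CCW).

Emit:
step_arm(targets=[6.0, 0, 0.4, 1.5, 0, 0, 0, 6.0, 0, 0, 1.5, 0, 0, 0, 6.0, 0, 0, 1.5, 0, 0, 0, 6.0, 0, 0, 1.2, 0, 0, 0, 6.0, 0, 0, 1.0, 0, 0, 0])

```text
clock: 4.15
tcp_pos: [586.8, 18.2, 180.2]
tool_rot: [[0.921, 0.39, -0.001], [0.39, -0.921, -0.0], [-0.001, -0.0, -1.0]]
wrist_force: [-0.5, -0.0, -0.4]
width: 60.2
grip_force: 0.0
```

Emit:
step_arm(targets=[6.0, 0, 0, 0, 0, 0, -6, 6.0, 0, 0, 0, 0, 0, -6, 6.0, 0, 0, -0.02, 0, 0, -6, 6.0, 0, 0, -0.02, 0, 0, -6, 6.0, 0, 0, -0.02, 0, 0, -6])

```text
clock: 4.65
tcp_pos: [587.2, 18.5, 181.5]
tool_rot: [[0.6, 0.8, -0.0], [0.8, -0.6, 0.001], [0.0, -0.001, -1.0]]
wrist_force: [0.3, 1.4, -2.6]
width: 60.0
grip_force: 4.8
```

Emit:
step_arm(targets=[6.0, 0, 0, -0.02, 0, 0, -6, 6.0, 0, 0, -0.02, 0, 0, -6, 6.0, 0, 0, -0.02, 0, 0, -6, 6.0, 0, 0, -0.02, 0, 0, -6, 6.0, 0, 0, -0.02, 0, 0, -6])

```text
clock: 5.15
tcp_pos: [587.1, 19.2, 182.4]
tool_rot: [[0.119, 0.993, -0.0], [0.993, -0.119, 0.002], [0.002, -0.001, -1.0]]
wrist_force: [0.1, 4.0, -1.9]
width: 60.0
grip_force: 4.9
```

Emit:
step_arm(targets=[6.0, 0, 0, -0.02, 0, 0, -8, 6.0, 0, 0, -0.02, 0, 0, -8, 6.0, 0, 0, -0.02, 0, 0, -8, 6.0, 0, 0, -0.02, 0, 0, -8, 6.0, 0, 0, -0.02, 0, 0, -8])

```text
clock: 5.65
tcp_pos: [586.5, 19.9, 183.4]
tool_rot: [[-0.549, 0.836, -0.001], [0.836, 0.549, 0.004], [0.004, 0.001, -1.0]]
wrist_force: [-1.7, 6.4, -1.4]
width: 60.1
grip_force: 5.3
```

Emit:
step_arm(targets=[6.0, 0, 0, -0.02, 0, 0, -8, 6.0, 0, 0, -0.02, 0, 0, -8, 6.0, 0, 0, -0.02, 0, 0, -8, 6.0, 0, 0, -0.02, 0, 0, -8, 6.0, 0, 0, -0.02, 0, 0, -8])

```text
clock: 6.15
tcp_pos: [585.5, 20.0, 184.3]
tool_rot: [[-0.958, 0.288, -0.003], [0.288, 0.958, 0.004], [0.004, 0.003, -1.0]]
wrist_force: [-5.3, 6.3, 1.3]
width: 60.0
grip_force: 5.3
```

Emit:
step_arm(targets=[6.0, 0, 0, -0.02, 0, 0, -8, 6.0, 0, 0, -0.02, 0, 0, -8, 6.0, 0, 0, -0.02, 0, 0, -8, 6.0, 0, 0, -0.02, 0, 0, -8, 6.0, 0, 0, -0.02, 0, 0, -8])

```text
clock: 6.65
tcp_pos: [585.1, 19.4, 185.3]
tool_rot: [[-0.919, -0.395, -0.004], [-0.395, 0.919, 0.002], [0.003, 0.004, -1.0]]
wrist_force: [-6.3, 3.5, 3.3]
width: 60.0
grip_force: 5.5
```

Emit:
step_arm(targets=[6.0, 0, 0, -0.02, 0, 0, -8, 6.0, 0, 0, -0.02, 0, 0, -8, 6.0, 0, 0, -0.02, 0, 0, -8, 6.0, 0, 0, -0.02, 0, 0, -8, 6.0, 0, 0, -0.02, 0, 0, -8])

```text
clock: 7.15
tcp_pos: [584.8, 18.7, 186.4]
tool_rot: [[-0.45, -0.893, -0.004], [-0.893, 0.45, 0.001], [0.001, 0.004, -1.0]]
wrist_force: [-7.2, 2.0, 3.3]
width: 60.0
grip_force: 5.5
```

```bash
python3 -c "
from h import *
go(586.4,18,200,-67.5)"
```

```text
t 7.2 tcp [584.8  18.7 186.4] head 153.2 j [  2.  18. -10.  62.   0. -61.] F [-7.2  2.   3.3] w 60.0 g 6 tilt [-0.004  0.001]
shift cm [-0.   -0.17 -1.36] turn 220.7
```

Emit:
step_arm(targets=[6.0, 0, 0, -0.02, 0, 0, -8, 6.0, 0, 0, -0.02, 0, 0, -8, 6.0, 0, 0, -0.02, 0, 0, -8, 6.0, 0, 0, -0.02, 0, 0, -8, 6.0, 0, 0, -0.02, 0, 0, -8])

```text
clock: 7.65
tcp_pos: [585.1, 18.1, 187.4]
tool_rot: [[0.229, -0.974, -0.004], [-0.974, -0.229, -0.0], [-0.001, 0.004, -1.0]]
wrist_force: [-6.4, -0.6, 3.9]
width: 59.9
grip_force: 5.5
```

Emit:
step_arm(targets=[6.0, 0, 0, 0, 0, 0, 8, 6.0, 0, 0, 0, 0, 0, 4, 6.0, 0, 0, -1.5, 0, 0, 0, 6.0, 0, 0, -2.5, 0, 0, 0, 8.5, 0, 0, -3.0, 0, 0, 0])

```text
clock: 8.15
tcp_pos: [586.5, 18.2, 257.5]
tool_rot: [[0.016, -1.0, -0.002], [-1.0, -0.016, -0.0], [0.0, 0.002, -1.0]]
wrist_force: [0.1, -0.2, 0.3]
width: 72.7
grip_force: 0.0
```

Run:
```python
from h import *
go(456,-90,200,-120)
for n in ["top","side"]:
    g=get_image(n);pickle.dump(g,open(n+"1.pkl","wb"))
    f=g["frame"]
    if n=="top": f=cv2.resize(f[165:315,112:432],None,fx=2.5,fy=2.5,interpolation=cv2.INTER_CUBIC)
    cv2.imwrite(f"pics/{n}1.png",f)
```

```text
t 8.2 tcp [586.5  18.2 257.5] head -179.1 j [  2.  16.  -4.  70.   0. -89.] F [ 0.1 -0.2  0.3] w 72.7 g 0 tilt [-0.002 -0.   ]
shift cm [10.61 13.21  5.78] turn -59.1
```

View pics/top1.png

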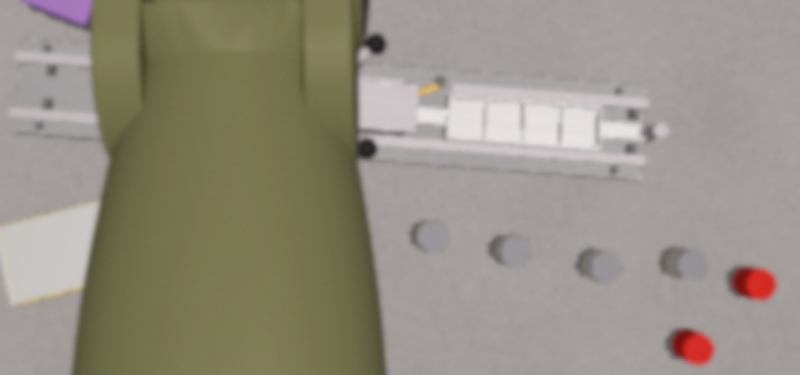

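The top crop shows the arm over the press. The knobs have moved to about (376,44) and (366,148), so the winding took. The pots are unmoved. Next: a close wrist view of pots and carrier at the placing heading.

Emit:
step_arm(targets=[8.5, 3.0, 1.8, -1.0, 0, 0, 4.3, 8.5, 3.0, 1.8, -1.0, 0, 0, 0, 8.5, 3.0, 1.8, -1.0, 0, 0, 0, 8.5, 3.0, 1.8, -1.0, 0, 0, 0, 8.5, 2.0, 1.8, -0.4, 0, 0, 0])

```text
clock: 8.75
tcp_pos: [490.6, -119.2, 302.4]
tool_rot: [[-0.06, -0.998, 0.001], [-0.998, 0.06, -0.001], [0.001, -0.001, -1.0]]
wrist_force: [0.6, 0.3, -0.3]
width: 84.8
grip_force: 0.0
```

Run:
```python
from h import *
go(500,-130,300,176.6)
g=get_image("wrist");pickle.dump(g,open("w2.pkl","wb"));cv2.imwrite("pics/w2.png",g["frame"])
print(g["R"],-np.array(g["R"]).T@g["t"],g["K"][0],g["dist_coeffs"])
P=[[456,-90,48],[443.5,-173.5,48],[427,-265,48],[429.5,-354.5,48],[597.2,-105.8,39],[590.4,-261.2,39],[547.2,-258.1,39],[553.2,-103.2,39]]
print(proj(g,P).round(1))
```

```text
t 8.8 tcp [ 490.6 -119.2  302.4] head 176.6 j [ -14.    7.  -10.   73.   -0. -100.] F [ 0.6  0.3 -0.3] w 84.8 g 0 tilt [ 0.001 -0.001]
shift cm [ 1.02 -1.    0.24] turn -0.0
[[-9.98147102e-01  6.08417548e-02 -8.02765581e-04]
 [ 5.81720515e-02  9.58051663e-01  2.80629690e-01]
 [ 1.78430937e-02  2.80063013e-01 -9.59815781e-01]] [ 486.33444952 -190.78713089  427.26078833] [311.48160369   0.         278.99266569] [-0.06164052  0.          0.          0.          0.        ]
[[308.2 195.9]
 [316.1 127.4]
 [328.1  43.5]
 [323.1 -44.9]
 [197.1 188.8]
 [186.2  58.6]
 [223.3  58.5]
 [231.3 188.7]]
```

View pics/w2.png

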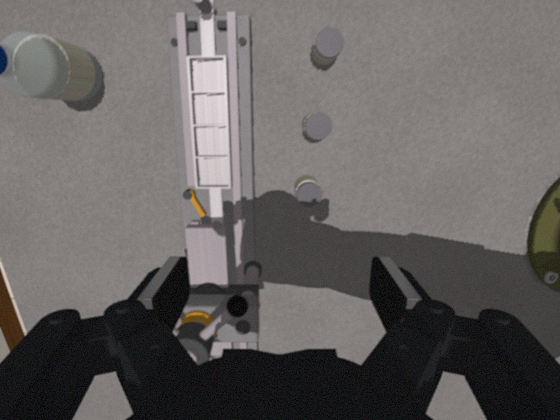

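The wrist view shows caps at (309,193), (317,127) and (329,42), and the carrier at u 190–230, v 57–187. All agree with the estimates within about 2 px. Next I go low over the first pot.

Run:
```python
from h import *
go(456.5,-90.5,110,176.6)
```

```text
t 8.8 tcp [ 488.1 -121.   302.9] head 176.5 j [ -14.    6.  -10.   74.   -0. -100.] F [-2.1 -2.4  0.3] w 84.9 g 0 tilt [-0.001 -0.003]
shift cm [-2.89  3.34 19.28] turn -0.1
```

Emit:
step_arm(targets=[6.5, -0.6, 0.7, 4.0, 0, 0, 0, 6.5, -0.6, 0.7, 4.0, 0, 0, 0, 6.5, -0.6, 0.7, 4.0, 0, 0, 0, 6.5, -0.6, 0.7, 4.0, 0, 0, 0, 6.5, -0.2, 0.8, 3.2, 0, 0, 0])

```text
clock: 9.3
tcp_pos: [455.5, -88.7, 107.5]
tool_rot: [[-0.059, -0.998, -0.001], [-0.998, 0.059, 0.0], [-0.0, 0.001, -1.0]]
wrist_force: [0.4, 0.4, 0.1]
width: 64.9
grip_force: 0.0
```

Run:
```python
from h import *
go(456.5,-90.5,110,176.6)
g=get_image("wrist");pickle.dump(g,open("w3.pkl","wb"))
f=g["frame"]
P=[[456,-90,48],[443.5,-173.5,48],[427,-265,48],[429.5,-354.5,48],[597.2,-105.8,39],[590.4,-261.2,39],[547.2,-258.1,39],[553.2,-103.2,39]]
print(proj(g,P).round(1))
print(f.shape)
cv2.imwrite("pics/w3.png",cv2.resize(f[:320,40:400],None,fx=1.875,fy=1.875,interpolation=cv2.INTER_CUBIC))
```

```text
t 9.3 tcp [455.5 -88.7 107.5] head 176.6 j [-11.  10. -33.  47.   0. -98.] F [0.4 0.4 0.1] w 64.9 g 0 tilt [-0.001  0.   ]
shift cm [ 0.18 -0.11 -0.25] turn 0.0
[[ 278.2  230.3]
 [ 291.5   89.4]
 [ 314.6  -97.8]
 [ 298.9 -260.6]
 [  67.2  214.6]
 [  24.1  -46.3]
 [  95.3  -52.5]
 [ 130.4  214.6]]
(420, 560, 3)
```

View pics/w3.png

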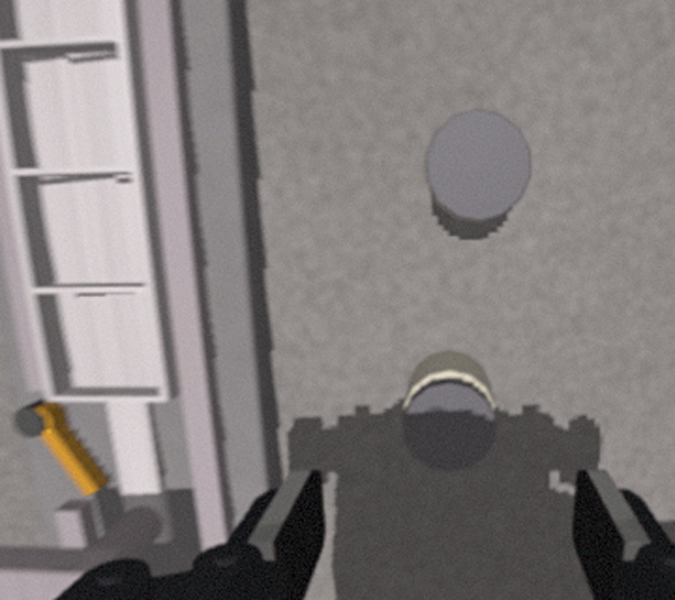

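In this view the cap of the near pot is centred at crop (449,425) and the next at (478,165). The carrier's front corners are at about (52,401) and (171,397), and its dividers cross v≈287, 172 and 45.

Run:
```python
from h import *
g=pickle.load(open("w3.pkl","rb"))
c=lambda a:(np.array(a,float)+.5)/1.875-.5+[40,0]
print(back(g,c([(449.5,425),(478.5,165)]),48).round(1))
p=back(g,c([(52,401),(171,397),(35,290),(145,286),(15,172),(132,174),(118,46)]),39);print(p.round(1))
u=np.array([.0592,.99825])
press=np.array([586,18])
q=p[:,:2]-press
n=np.array([.99825,-.0592])
print("along",(q@u).round(1),"across",(q@n).round(1))
```

```text
[[ 455.   -92.5   48. ]
 [ 441.5 -174.3   48. ]]
[[ 596.8 -106.4   39. ]
 [ 552.4 -105.3   39. ]
 [ 593.1 -145.9   39. ]
 [ 553.9 -144.4   39. ]
 [ 590.9 -184.3   39. ]
 [ 551.4 -180.1   39. ]
 [ 549.2 -217.8   39. ]]
along [-123.6 -125.1 -163.2 -164.  -201.6 -199.8 -237.6] across [ 18.1 -26.3  16.7 -22.4  16.9 -22.8 -22.8]
```

Emit:
step_arm(targets=[6.5, 0.3, 0.0, 2.0, 0, 0, 0, 6.5, 0, 0, 2.0, 0, 0, 0, 6.5, 0, 0, 2.0, 0, 0, 0, 6.5, 0, 0, 1.7, 0, 0, 0, 3.0, 0, 0, 0, 0, 0, 0])

```text
clock: 9.85
tcp_pos: [455.4, -92.2, 31.6]
tool_rot: [[-0.059, -0.998, -0.003], [-0.998, 0.059, 0.001], [-0.0, 0.003, -1.0]]
wrist_force: [0.3, 0.2, -0.2]
width: 51.8
grip_force: 0.0
```

Emit:
step_arm(targets=[3.0, 0, 0, 0, 0, 0, 0, 3.0, 0, 0, 0, 0, 0, 0, 3.0, 0, 0, 0, 0, 0, 0, 3.0, 0, 0, 0, 0, 0, 0, 3.0, 0, 0, 0, 0, 0, 0])

```text
clock: 10.35
tcp_pos: [457.6, -92.7, 33.9]
tool_rot: [[-0.06, -0.998, 0.002], [-0.998, 0.06, -0.0], [0.0, -0.002, -1.0]]
wrist_force: [-1.4, 0.1, 5.9]
width: 32.1
grip_force: 59.7
```

Run:
```python
from h import *
go(455,-91.5,120,176.6)
```

```text
t 10.3 tcp [457.6 -92.7  33.9] head 176.6 j [-11.  15. -37.  37.   0. -98.] F [-1.4  0.1  5.9] w 32.1 g 60 tilt [ 0.002 -0.   ]
shift cm [-0.1   0.25 -8.61] turn -0.0
```

Emit:
step_arm(targets=[3.0, 0, 0, -1.0, 0, 0, 0, 3.0, 0, 0, -2.0, 0, 0, 0, 3.0, 0, 0, -3.0, 0, 0, 0, 3.0, 0, 0, -3.0, 0, 0, 0, 3.0, 0, 0, 0, 0, 0, 0])

```text
clock: 10.85
tcp_pos: [459.5, -93.1, 127.3]
tool_rot: [[-0.06, -0.998, 0.007], [-0.998, 0.06, -0.001], [0.001, -0.007, -1.0]]
wrist_force: [0.6, 0.5, 0.1]
width: 31.8
grip_force: 59.6
```

Run:
```python
from h import *
go(576.8,-124,120,176.6)
g=get_image("wrist");pickle.dump(g,open("w4.pkl","wb"))
s=read_state();print(proj(g,[s["tcp_pos"]+[0,0,16],s["tcp_pos"]]))
f=g["frame"]
cv2.imwrite("pics/w4.png",cv2.resize(f[100:340,100:440],None,fx=2,fy=2,interpolation=cv2.INTER_CUBIC))
```

```text
t 10.8 tcp [459.5 -93.1 127.3] head 176.6 j [-11.   9. -31.  50.   0. -98.] F [0.6 0.5 0.1] w 31.8 g 60 tilt [ 0.007 -0.001]
shift cm [  2.39 -11.89   0.81] turn -0.0
[[281.81572107 298.06093904]
 [281.74557458 278.36478392]]
```

View pics/w4.png

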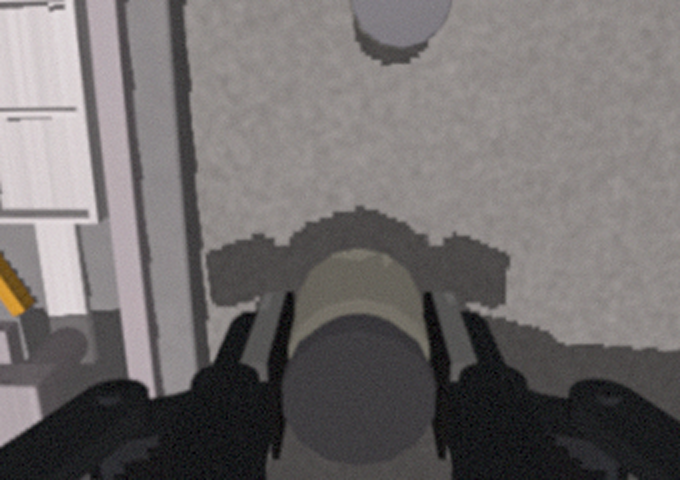

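The pot is held upright, with its cap at crop (359,389). Moving to the front pocket.

Emit:
step_arm(targets=[3.0, 0.5, -2.4, 0.2, 0, 0, 0, 3.0, 0.5, -2.4, 0.2, 0, 0, 0, 3.0, 0.5, -2.4, 0.2, 0, 0, 0, 3.0, 0.5, -2.4, 0.2, 0, 0, 0, 3.0, 0.4, -2.2, 0, 0, 0, 0])

```text
clock: 11.4
tcp_pos: [572.9, -123.6, 113.4]
tool_rot: [[-0.06, -0.998, -0.002], [-0.998, 0.06, 0.0], [-0.0, 0.002, -1.0]]
wrist_force: [-0.4, -0.4, -0.4]
width: 31.9
grip_force: 59.6
```

Run:
```python
from h import *
go(576.2,-124.5,57,176.6)
g=get_image("wrist");pickle.dump(g,open("w5.pkl","wb"))
f=g["frame"]
cv2.imwrite("pics/w5.png",cv2.resize(f[0:320,180:400],None,fx=1.875,fy=1.875,interpolation=cv2.INTER_CUBIC))
```

```text
t 11.4 tcp [ 572.9 -123.6  113.4] head 176.6 j [-12.  22. -16.  53.  -0. -99.] F [-0.4 -0.4 -0.4] w 31.9 g 60 tilt [-0.002  0.   ]
shift cm [ 0.07 -0.35  5.64] turn -0.0
```

View pics/w5.png

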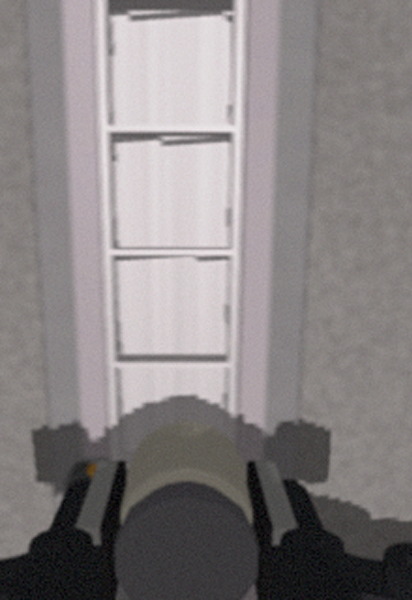

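The pot is held over the front pocket. Divider tops are at crop v=361, 251 and 131, and the inner walls at u 116–231 on the nearest one.

```bash
cat > car.py <<'E'
from h import *
def car(gname,c,rows,z=39,bias=(2.2,1.2)):
    """rows: list of (carrier_y, uL, uR, v) of divider tops (inner faces +-20)"""
    g=pickle.load(open(gname,"rb"))
    px=np.array([[(l+r)/2,v] for _,l,r,v in rows]); P=back(g,c(px)+bias,z)[:,:2]
    W=[np.linalg.norm(np.subtract(*back(g,c([(l,v),(r,v)]),z)[:,:2])) for _,l,r,v in rows]
    ys=np.array([r[0] for r in rows])
    u=np.array([.0592,.99825]);O=P-ys[:,None]*u
    print("origins",O.round(1).tolist(),"widths",np.round(W,1)); return O.mean(0)
E
python3 - <<'E'
from car import *
c=lambda a:(np.array(a,float)+.5)/1.875-.5+[180,0]
O=car("w5.pkl",c,[(39,116,231,361),(0,113,233,251),(-39,110,236,131)])
u=np.array([.0592,.99825]);print(O,[(O+y*u).round(1).tolist() for y in (58.5,19.5,-19.5,-58.5)])
g=pickle.load(open("w5.pkl","rb"));print("held cap",back(g,c([(187,553)])+(2.2,1.2),113.4+14.1))
go(576,-124,57,176.6)
E
```

```text
origins [[572.2, -184.1], [572.3, -183.0], [572.1, -181.8]] widths [40.4 40.1 40.2]
[ 572.22022345 -182.96862294] [[575.7, -124.6], [573.4, -163.5], [571.1, -202.4], [568.8, -241.4]]
held cap [[ 571.98360258 -124.3839208   127.5       ]]
t 11.4 tcp [ 576.7 -124.5  113.9] head 176.6 j [-12.  22. -16.  53.  -0. -99.] F [ 4.4 -1.4  0. ] w 31.6 g 60 tilt [ 0.002 -0.   ]
shift cm [-0.04  0.08  5.69] turn -0.0
```

Emit:
step_arm(targets=[3.0, 0.15, 0, 1.5, 0, 0, 0, 3.0, 0, 0, 1.5, 0, 0, 0, 3.0, 0, 0, 0.4, 0, 0, 0, 3.0, 0, 0, 0, 0, 0, 0, 3.0, 0, 0, 0, 0, 0, 0])

```text
clock: 11.95
tcp_pos: [572.8, -124.9, 81.1]
tool_rot: [[-0.06, -0.998, -0.0], [-0.998, 0.06, 0.0], [-0.0, 0.0, -1.0]]
wrist_force: [0.6, 0.4, -1.2]
width: 32.1
grip_force: 59.7
```

Run:
```python
from h import *
go(576.5,-126,57.5,176.6)
```

```text
t 11.9 tcp [ 572.8 -124.9   81.1] head 176.6 j [-12.  23. -18.  49.   0. -99.] F [ 0.6  0.4 -1.2] w 32.1 g 60 tilt [-0.  0.]
shift cm [ 0.09 -0.38  2.36] turn -0.0
```

Emit:
step_arm(targets=[3.0, 0.1, -0.35, 0, 0, 0, 0, 3.0, 0, 0, 0, 0, 0, 0, 3.0, 0, 0, 0.7, 0, 0, 0, 3.0, 0, 0, 0.5, 0, 0, 0, 3.0, 0, 0, 0, 0, 0, 0])

```text
clock: 12.45
tcp_pos: [575.4, -126.0, 67.7]
tool_rot: [[-0.06, -0.998, -0.002], [-0.998, 0.06, 0.0], [-0.0, 0.002, -1.0]]
wrist_force: [-0.4, 0.4, 0.1]
width: 32.1
grip_force: 59.7
```

Emit:
step_arm(targets=[3.0, 0, 0, 0.3, 0, 0, 0, 3.0, 0, 0, 0.3, 0, 0, 0, 3.0, 0, 0, 0.3, 0, 0, 0, 3.0, 0, 0, 0.2, 0, 0, 0, 3.0, 0, 0, 0, 0, 0, 0])

```text
clock: 12.95
tcp_pos: [576.4, -126.2, 60.8]
tool_rot: [[-0.06, -0.998, 0.001], [-0.998, 0.06, -0.0], [0.0, -0.001, -1.0]]
wrist_force: [-9.4, 1.9, 25.0]
width: 31.8
grip_force: 62.1
```

TCP z 60.8 is pot-floor height, since the grasp was at 33.9 above the pot's base. The pot is seated, so I relieve the force, open and lift.

Emit:
step_arm(targets=[3.0, 0, 0, -0.35, 0, 0, 0, 5.5, 0, 0, 0, 0, 0, 0, 5.5, 0, 0, 0, 0, 0, 0, 5.5, 0, 0, 0, 0, 0, 0, 5.5, 0, 0, -0.5, 0, 0, 0])

```text
clock: 13.45
tcp_pos: [575.5, -126.0, 65.4]
tool_rot: [[-0.06, -0.998, -0.002], [-0.998, 0.06, 0.0], [-0.0, 0.002, -1.0]]
wrist_force: [0.2, -1.2, 1.0]
width: 54.9
grip_force: 0.0
```

Emit:
step_arm(targets=[5.5, 0, 0, -2.0, 0, 0, 0, 5.5, 0, 0, -3.0, 0, 0, 0, 5.5, 0, 0, -2.0, 0, 0, 0, 5.5, 0, 0, 0, 0, 0, 0, 5.5, 0, 0, 0, 0, 0, 0])

```text
clock: 13.95
tcp_pos: [576.5, -126.2, 136.5]
tool_rot: [[-0.06, -0.998, 0.001], [-0.998, 0.06, -0.0], [0.0, -0.001, -1.0]]
wrist_force: [-1.1, -0.5, -0.7]
width: 55.4
grip_force: 0.0
```

Run:
```python
from h import *
g=get_image("wrist");pickle.dump(g,open("w6.pkl","wb"))
go(443.5,-174.8,135,176.6)
c=lambda X:proj(g,X)-np.array([2.2,1.2])
print("pred pot0 cap",c([[575.7,-126.8,75]]))
f=g["frame"]
cv2.imwrite("pics/w6.png",cv2.resize(f[0:320,100:460],None,fx=1.875,fy=1.875,interpolation=cv2.INTER_CUBIC))
```

```text
t 14.0 tcp [ 575.9 -126.1  135.7] head 176.6 j [-12.  21. -14.  55.  -0. -99.] F [-0.5  0.7 -0.7] w 55.0 g 0 tilt [-0.001  0.   ]
shift cm [ 5.65 12.92  0.08] turn -0.0
pred pot0 cap [[278.4082172  228.92102685]]
```

View pics/w6.png

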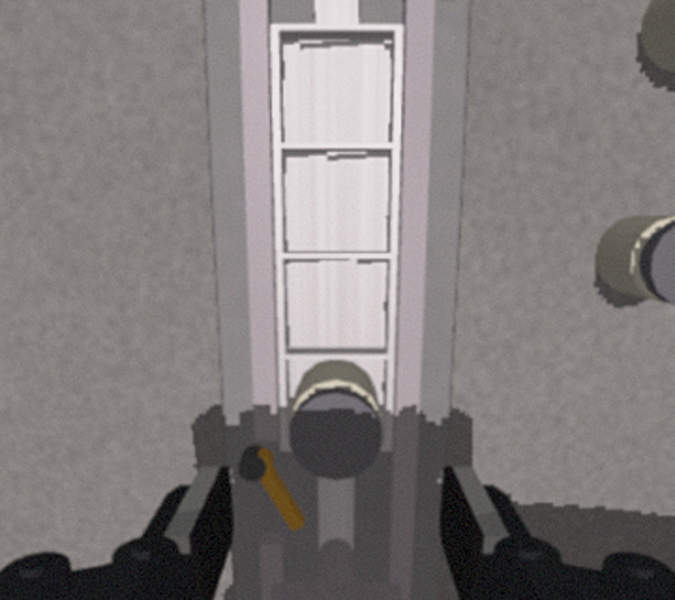

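Pot0 stands in the front pocket, with its cap at crop (336,435). From here on I'll detect caps numerically to save pictures.

```bash
cat >> h.py <<'E'
BIAS=np.array([2.2,1.2])
def cap(g,xy,z=48,win=45):
    p=proj(g,[[xy[0],xy[1],z]])[0]-BIAS
    cam=-np.array(g["R"]).T@g["t"]; dep=(np.array(g["R"])@[xy[0],xy[1],z]+g["t"])[2]
    r=16.3*g["K"][0][0]/dep
    x0,y0=max(0,int(p[0]-r-win)),max(0,int(p[1]-r-win)); k=4
    im=cv2.cvtColor(g["frame"],cv2.COLOR_BGR2GRAY)[y0:int(p[1]+r+win),x0:int(p[0]+r+win)]
    im=cv2.GaussianBlur(cv2.resize(im,None,fx=k,fy=k,interpolation=cv2.INTER_CUBIC),(0,0),3)
    H=cv2.HoughCircles(im,cv2.HOUGH_GRADIENT,1,40,param1=50,param2=12,minRadius=int(k*r*.93),maxRadius=int(k*r*1.1))
    if H is None: print("none");return
    for h in H[0][:4]:
        q=(h[:2]+.5)/k-.5+[x0,y0]
        print("pred",p.round(1),"r",round(r,1),"found",q.round(1),"r",round(h[2]/k,1),"world",back(g,[q+BIAS],z)[0].round(1))
E
python3 - <<'E'
from h import *
g=pickle.load(open("w3.pkl","rb"));cap(g,(455,-92));print();cap(g,(443,-174))
print();g=pickle.load(open("w6.pkl","rb"));cap(g,(576,-126),75)
E
```

```text
pred [277.4 226. ] r 25.9 found [278.2 228.5] r 27.3 world [454.6 -90.3  48. ]

none

pred [278.  230.1] r 25.5 found [278.  235.2] r 25.9 world [ 576.2 -122.5   75. ]
pred [278.  230.1] r 25.5 found [278.5 217.8] r 26.5 world [ 575.2 -134.3   75. ]
```

Emit:
step_arm(targets=[6.5, 1.2, 2.8, 0, 0, 0, 0, 6.5, 1.2, 2.8, 0, 0, 0, 0, 6.5, 1.2, 2.8, 0, 0, 0, 0, 6.5, 1.2, 2.8, 0.5, 0, 0, 0, 6.5, 0.8, 1.8, 1.0, 0, 0, 0])

```text
clock: 14.5
tcp_pos: [440.6, -174.4, 120.3]
tool_rot: [[-0.06, -0.998, -0.002], [-0.998, 0.06, 0.001], [-0.0, 0.002, -1.0]]
wrist_force: [-0.2, -0.2, -1.2]
width: 64.7
grip_force: 0.0
```

Emit:
step_arm(targets=[6.5, 0, 0, 0, 0, 0, 0, 6.5, 0, 0, 0, 0, 0, 0, 6.5, 0, 0, 0, 0, 0, 0, 6.5, 0, 0, 0, 0, 0, 0, 6.5, 0, 0, 0, 0, 0, 0])

```text
clock: 15.0
tcp_pos: [444.0, -174.1, 121.5]
tool_rot: [[-0.059, -0.998, 0.0], [-0.998, 0.059, -0.0], [0.0, -0.0, -1.0]]
wrist_force: [0.4, 0.4, 0.4]
width: 65.0
grip_force: 0.0
```

Run:
```python
from h import *
g=get_image("wrist");pickle.dump(g,open("w7.pkl","wb"))
cap(g,(443.5,-174.5));print();cap(g,(427.5,-265))
go(443.5,-174.8,32,176.6)
```

```text
pred [277.9 222.9] r 24.1 found [282.2 217.5] r 23.1 world [ 440.3 -178.1   48. ]

none
t 15.1 tcp [ 443.9 -174.2  121.5] head 176.6 j [ -21.   10.  -30.   49.    0. -108.] F [-0.1 -0.4 -0.1] w 65.1 g 0 tilt [ 0. -0.]
shift cm [0.07 0.04 8.95] turn 0.0
```

Run:
```python
from h import *
g=pickle.load(open("w3.pkl","rb"));f=g["frame"].astype(int)
for n,(u,v) in dict(cap1=(295,88),bench=(340,120),cap0lit=(280,209),cap0sh=(280,235),benchsh=(280,290),body=(279,195)).items(): print(n,f[v-2:v+3,u-2:u+3].reshape(-1,3).mean(0).round(0))
```

```text
cap1 [132. 127. 131.]
bench [135. 138. 143.]
cap0lit [123. 117. 121.]
cap0sh [63. 61. 63.]
benchsh [72. 72. 76.]
body [112. 123. 127.]
```

```bash
cat >> h.py <<'E'
BIAS=np.zeros(2)
def cap(g,xy,z=48,win=40):
    p=proj(g,[[xy[0],xy[1],z]])[0]-BIAS
    r=16.3*g["K"][0][0]/(np.array(g["R"])@[xy[0],xy[1],z]+g["t"])[2]
    f=cv2.GaussianBlur(g["frame"].astype(np.float32),(0,0),1.8)
    m=(f[...,0]/f[...,1]>1.016)&(f[...,0]>45)&(f[...,0]<165)
    m=cv2.morphologyEx(m.astype(np.uint8),cv2.MORPH_OPEN,np.ones((5,5)))
    n,l,st,ce=cv2.connectedComponentsWithStats(m)
    for i in range(1,n):
        if st[i,4]>.3*np.pi*r*r and np.hypot(*(ce[i]-p))<win:
            q=ce[i];b=st[i];q2=np.array([b[0]+b[2]/2-.5,b[1]+b[3]/2-.5])
            print("pred",p.round(1),"2r",round(2*r,1),"centroid",q.round(1),"box",b.tolist(),"boxc",q2,"world",back(g,[q],z)[0].round(1),back(g,[q2],z)[0].round(1))
E
python3 - <<'E'
from h import *
g=pickle.load(open("w3.pkl","rb"));cap(g,(455,-92));cap(g,(443,-174))
print();g=pickle.load(open("w6.pkl","rb"));cap(g,(576,-126),75)
print();g=pickle.load(open("w7.pkl","rb"));cap(g,(443.5,-174.5));cap(g,(427.5,-265))
E
```

```text
pred [279.6 227.2] 2r 51.8 centroid [279.3 227.3] box [255, 204, 50, 47, 1802] boxc [279.5 227. ] world [455.2 -92.   48. ] [455.1 -92.1  48. ]
pred [292.4  88.5] 2r 58.7 centroid [294.9  87.6] box [268, 59, 55, 59, 2547] boxc [295.  88.] world [ 441.6 -174.4   48. ] [ 441.5 -174.2   48. ]

pred [280.2 231.3] 2r 51.0 centroid [278.7 232.7] box [253, 209, 52, 47, 1863] boxc [278.5 232. ] world [ 577.  -125.1   75. ] [ 577.1 -125.6   75. ]

pred [280.1 224.1] 2r 48.3 centroid [282.3 222.8] box [260, 201, 46, 44, 1583] boxc [282.5 222.5] world [ 441.9 -175.3   48. ] [ 441.8 -175.5   48. ]
pred [297.8  80.3] 2r 55.0 centroid [299.4  78.2] box [274, 51, 52, 55, 2254] boxc [299.5  78. ] world [ 426.5 -266.2   48. ] [ 426.4 -266.3   48. ]
```

Emit:
step_arm(targets=[6.5, 0.13, 0.1, 2.0, 0, 0, 0, 6.5, 0, 0, 2.5, 0, 0, 0, 6.5, 0, 0, 2.5, 0, 0, 0, 6.5, 0, 0, 2.0, 0, 0, 0, 6.5, 0, 0, 0, 0, 0, 0])

```text
clock: 15.55
tcp_pos: [440.2, -174.6, 29.2]
tool_rot: [[-0.059, -0.998, -0.004], [-0.998, 0.059, 0.002], [-0.001, 0.004, -1.0]]
wrist_force: [0.1, 0.5, 0.2]
width: 65.0
grip_force: 0.0
```

Emit:
step_arm(targets=[3.0, 0, 0, 0, 0, 0, 0, 3.0, 0, 0, 0, 0, 0, 0, 3.0, 0, 0, 0, 0, 0, 0, 3.0, 0, 0, 0, 0, 0, 0, 3.0, 0, 0, 0, 0, 0, 0])

```text
clock: 16.05
tcp_pos: [443.3, -176.0, 32.9]
tool_rot: [[-0.06, -0.998, 0.002], [-0.998, 0.06, -0.001], [0.001, -0.002, -1.0]]
wrist_force: [-1.0, 0.4, 6.5]
width: 32.2
grip_force: 59.4
```

Emit:
step_arm(targets=[3.0, 0, 0, -1.0, 0, 0, 0, 3.0, 0, 0, -2.0, 0, 0, 0, 3.0, 0, 0, -3.0, 0, 0, 0, 3.0, 0, 0, -2.0, 0, 0, 0, 3.0, 0, 0, 0, 0, 0, 0])

```text
clock: 16.55
tcp_pos: [444.6, -176.6, 115.2]
tool_rot: [[-0.06, -0.998, 0.006], [-0.998, 0.06, -0.002], [0.002, -0.006, -1.0]]
wrist_force: [1.3, -1.0, -0.1]
width: 32.0
grip_force: 59.5
```

Run:
```python
from h import *
go(575,-165,113,176.6)
```

```text
t 16.6 tcp [ 444.6 -176.6  115.2] head 176.6 j [ -22.   10.  -31.   48.   -0. -108.] F [ 1.3 -1.  -0.1] w 32.0 g 60 tilt [ 0.006 -0.002]
shift cm [ -1.94 -12.95   0.29] turn -0.0
```

Emit:
step_arm(targets=[3.0, -0.4, -2.6, 0, 0, 0, 0, 3.0, -0.4, -2.6, 0, 0, 0, 0, 3.0, -0.4, -2.6, 0, 0, 0, 0, 3.0, -0.4, -2.6, 0, 0, 0, 0, 3.0, -0.3, -2.5, 0, 0, 0, 0])

```text
clock: 17.05
tcp_pos: [572.8, -164.0, 111.0]
tool_rot: [[-0.06, -0.998, -0.001], [-0.998, 0.06, 0.0], [-0.0, 0.001, -1.0]]
wrist_force: [0.2, 0.4, 0.2]
width: 31.7
grip_force: 59.6
```

Emit:
step_arm(targets=[3.0, 0, 0, 0, 0, 0, 0, 3.0, 0, 0, 0, 0, 0, 0, 3.0, 0, 0, 0, 0, 0, 0, 3.0, 0, 0, 0, 0, 0, 0, 3.0, 0, 0, 0, 0, 0, 0])

```text
clock: 17.55
tcp_pos: [571.3, -164.4, 111.5]
tool_rot: [[-0.06, -0.998, -0.0], [-0.998, 0.06, 0.0], [0.0, 0.0, -1.0]]
wrist_force: [0.0, -0.6, -0.2]
width: 31.6
grip_force: 59.7
```

Run:
```python
from h import *
go(574.2,-164.9,80,176.6)
g=get_image("wrist");pickle.dump(g,open("w8.pkl","wb"))
# profile along carrier centreline on plane z=39
u=np.array([.0592,.99825]);O=np.array([573.5,-184])
ys=np.arange(10,-90,-.5)
gray=cv2.cvtColor(g["frame"],cv2.COLOR_BGR2GRAY).astype(np.float32)
acc=0
for off in (-12,-6,0,6,12):
    X=np.array([[*(O+y*u+np.array([.998,-.059])*off),39] for y in ys]);p=proj(g,X).astype(np.float32)
    acc=acc+cv2.remap(gray,p[:,0],p[:,1],cv2.INTER_LINEAR).ravel()
acc/=5
for y,a in zip(ys,acc):
    if abs(y)<7 or abs(y+39)<7 or abs(y+78)<7: print(y,int(a),end='; ')
```

```text
t 17.6 tcp [ 571.3 -164.4  111.5] head 176.5 j [ -16.   22.  -15.   53.   -0. -103.] F [ 0.  -0.6 -0.2] w 31.6 g 60 tilt [-0.  0.]
shift cm [ 0.03 -0.29  3.15] turn -0.1
6.5 207; 6.0 208; 5.5 207; 5.0 207; 4.5 207; 4.0 207; 3.5 207; 3.0 207; 2.5 208; 2.0 208; 1.5 207; 1.0 206; 0.5 205; 0.0 190; -0.5 163; -1.0 132; -1.5 109; -2.0 106; -2.5 110; -3.0 127; -3.5 161; -4.0 189; -4.5 205; -5.0 210; -5.5 210; -6.0 209; -6.5 209; -32.5 213; -33.0 213; -33.5 213; -34.0 213; -34.5 214; -35.0 214; -35.5 203; -36.0 179; -36.5 155; -37.0 147; -37.5 180; -38.0 205; -38.5 212; -39.0 196; -39.5 166; -40.0 154; -40.5 192; -41.0 210; -41.5 216; -42.0 215; -42.5 214; -43.0 213; -43.5 214; -44.0 214; -44.5 214; -45.0 214; -45.5 214; -71.5 217; -72.0 210; -72.5 190; -73.0 158; -73.5 135; -74.0 134; -74.5 139; -75.0 123; -75.5 110; -76.0 132; -76.5 183; -77.0 221; -77.5 224; -78.0 215; -78.5 198; -79.0 187; -79.5 185; -80.0 185; -80.5 185; -81.0 186; -81.5 186; -82.0 186; -82.5 185; -83.0 185; -83.5 187; -84.0 186; -84.5 186;
```

Emit:
step_arm(targets=[3.0, 0.02, -0.27, 1.5, 0, 0, 0, 3.0, 0, 0, 1.5, 0, 0, 0, 3.0, 0, 0, 1.0, 0, 0, 0, 3.0, 0, 0, 0.3, 0, 0, 0, 3.0, 0, 0, 0, 0, 0, 0])

```text
clock: 18.1
tcp_pos: [574.1, -164.5, 67.5]
tool_rot: [[-0.06, -0.998, -0.001], [-0.998, 0.06, 0.0], [-0.0, 0.002, -1.0]]
wrist_force: [0.4, 0.3, -0.1]
width: 31.8
grip_force: 59.7
```

Emit:
step_arm(targets=[3.0, 0, 0, 0.3, 0, 0, 0, 3.0, 0, 0, 0.3, 0, 0, 0, 3.0, 0, 0, 0.2, 0, 0, 0, 3.0, 0, 0, 0, 0, 0, 0, 3.0, 0, 0, 0, 0, 0, 0])

```text
clock: 18.6
tcp_pos: [574.8, -164.7, 60.5]
tool_rot: [[-0.06, -0.998, 0.0], [-0.998, 0.06, -0.0], [0.0, -0.0, -1.0]]
wrist_force: [-0.1, 1.2, -0.1]
width: 31.7
grip_force: 59.7
```

Emit:
step_arm(targets=[5.5, 0, 0, 0, 0, 0, 0, 5.5, 0, 0, 0, 0, 0, 0, 5.5, 0, 0, 0, 0, 0, 0, 5.5, 0, 0, -2.0, 0, 0, 0, 5.5, 0, 0, -3.0, 0, 0, 0])

```text
clock: 19.1
tcp_pos: [573.0, -164.2, 109.1]
tool_rot: [[-0.06, -0.998, -0.004], [-0.998, 0.06, 0.001], [-0.001, 0.004, -1.0]]
wrist_force: [0.3, -0.4, 0.6]
width: 54.8
grip_force: 0.0
```

Emit:
step_arm(targets=[6.5, 1.1, 1.5, -1.0, 0, 0, 0, 6.5, 2.4, 3.0, 0, 0, 0, 0, 6.5, 2.4, 3.0, 0, 0, 0, 0, 6.5, 2.4, 3.0, 0, 0, 0, 0, 6.5, 2.7, 3.6, 0, 0, 0, 0])

```text
clock: 19.6
tcp_pos: [425.6, -266.7, 120.2]
tool_rot: [[-0.059, -0.998, 0.0], [-0.998, 0.059, -0.0], [0.0, -0.0, -1.0]]
wrist_force: [-0.3, -0.5, 0.1]
width: 65.0
grip_force: 0.0
```

Emit:
step_arm(targets=[6.5, 0, 0, 0, 0, 0, 0, 6.5, 0, 0, 0, 0, 0, 0, 6.5, 0, 0, 0, 0, 0, 0, 6.5, 0, 0, 0, 0, 0, 0, 6.5, 0, 0, 0, 0, 0, 0])

```text
clock: 20.1
tcp_pos: [428.2, -265.5, 120.3]
tool_rot: [[-0.058, -0.998, 0.0], [-0.998, 0.058, -0.0], [0.0, -0.0, -1.0]]
wrist_force: [0.2, -0.8, 0.1]
width: 65.1
grip_force: 0.0
```

Run:
```python
from h import *
g=get_image("wrist");pickle.dump(g,open("w9.pkl","wb"))
cap(g,(427,-266));cap(g,(430,-356))
for y in (-125.5,-164): cap(g,(575,y),75)
go(427,-266.8,31,176.6)
```

```text
pred [280.9 224.4] 2r 48.5 centroid [281.4 223.1] box [259, 201, 46, 45, 1602] boxc [281.5 223. ] world [ 426.6 -266.9   48. ] [ 426.5 -267.    48. ]
pred [267.2  82.6] 2r 55.2 centroid [268.2  83.8] box [243, 57, 52, 55, 2272] boxc [268.5  84. ] world [ 429.4 -355.3   48. ] [ 429.3 -355.2   48. ]
t 20.1 tcp [ 428.1 -265.5  120.3] head 176.7 j [ -32.   13.  -27.   50.    0. -118.] F [-0.5 -0.6 -0.7] w 65.3 g 0 tilt [-0.  0.]
shift cm [0.13 0.1  8.93] turn 0.1
```

Emit:
step_arm(targets=[6.5, 0.2, 0.1, 2.0, 0, 0, 0, 6.5, 0, 0, 2.5, 0, 0, 0, 6.5, 0, 0, 2.5, 0, 0, 0, 6.5, 0, 0, 1.9, 0, 0, 0, 6.5, 0, 0, 0, 0, 0, 0])

```text
clock: 20.65
tcp_pos: [424.7, -266.3, 29.0]
tool_rot: [[-0.059, -0.998, -0.004], [-0.998, 0.059, 0.003], [-0.002, 0.004, -1.0]]
wrist_force: [-0.8, -0.4, 0.7]
width: 65.2
grip_force: 0.0
```

Emit:
step_arm(targets=[3.0, 0, 0, 0, 0, 0, 0, 3.0, 0, 0, 0, 0, 0, 0, 3.0, 0, 0, 0, 0, 0, 0, 3.0, 0, 0, 0, 0, 0, 0, 3.0, 0, 0, 0, 0, 0, 0])

```text
clock: 21.15
tcp_pos: [427.4, -268.5, 32.9]
tool_rot: [[-0.06, -0.998, 0.002], [-0.998, 0.06, -0.001], [0.001, -0.002, -1.0]]
wrist_force: [-0.8, 1.5, 6.4]
width: 31.8
grip_force: 59.6
```

Emit:
step_arm(targets=[3.0, 0, 0, -1.0, 0, 0, 0, 3.0, 0, 0, -2.0, 0, 0, 0, 3.0, 0, 0, -3.0, 0, 0, 0, 3.0, 0, 0, -2.0, 0, 0, 0, 3.0, 0, 0, 0, 0, 0, 0])

```text
clock: 21.65
tcp_pos: [428.4, -269.4, 115.1]
tool_rot: [[-0.06, -0.998, 0.005], [-0.998, 0.06, -0.003], [0.003, -0.005, -1.0]]
wrist_force: [0.7, -0.8, -0.6]
width: 32.1
grip_force: 59.5
```

Run:
```python
from h import *
go(572,-203.6,113,176.6)
```

```text
t 21.6 tcp [ 428.4 -269.4  115.1] head 176.6 j [ -32.   13.  -27.   49.   -0. -119.] F [ 0.7 -0.8 -0.6] w 32.1 g 60 tilt [ 0.005 -0.003]
shift cm [ -7.43 -13.94   0.27] turn -0.0
```

Emit:
step_arm(targets=[3.0, -1.5, -2.8, 0, 0, 0, 0, 3.0, -1.5, -2.8, 0, 0, 0, 0, 3.0, -1.5, -2.8, 0, 0, 0, 0, 3.0, -1.5, -2.8, 0, 0, 0, 0, 3.0, -1.3, -2.7, 0, 0, 0, 0])

```text
clock: 22.15
tcp_pos: [570.1, -202.5, 110.9]
tool_rot: [[-0.06, -0.998, -0.001], [-0.998, 0.06, 0.0], [-0.0, 0.001, -1.0]]
wrist_force: [-0.6, -0.0, 0.1]
width: 31.8
grip_force: 59.6
```

Emit:
step_arm(targets=[3.0, 0, 0, 0, 0, 0, 0, 3.0, 0, 0, 0, 0, 0, 0, 3.0, 0, 0, 0, 0, 0, 0, 3.0, 0, 0, 0, 0, 0, 0, 3.0, 0, 0, 0, 0, 0, 0])

```text
clock: 22.65
tcp_pos: [568.6, -203.9, 111.5]
tool_rot: [[-0.061, -0.998, -0.0], [-0.998, 0.061, 0.0], [0.0, 0.0, -1.0]]
wrist_force: [-0.9, 0.1, -0.9]
width: 31.9
grip_force: 59.7
```

```bash
cat >> h.py <<'E'
def walls(g,O,rows):
    u=np.array([.0592,.99825]);gray=cv2.cvtColor(g["frame"],cv2.COLOR_BGR2GRAY).astype(np.float32)
    for c in rows:
        ys=c+np.arange(7,-7,-.25);acc=0
        for off in (-12,-6,0,6,12):
            p=proj(g,[[*(np.array(O)+y*u+np.array([.998,-.059])*off),39] for y in ys]).astype(np.float32)
            acc=acc+cv2.remap(gray,p[:,0],p[:,1],cv2.INTER_LINEAR).ravel()/5
        print("wall",c,"brightness",[int(a) for a in acc[::2]],"from +7 step -0.5")
E
python3 - <<'E'
from h import *
g=pickle.load(open("w8.pkl","rb"));print("w8: tcp -164.4 571.3");cap(g,(571.3,-164.4),111.5+15.1)
go(571.8,-204,80,176.6)
g=get_image("wrist");pickle.dump(g,open("w10.pkl","wb"))
s=read_state()["tcp_pos"];cap(g,s[:2],s[2]+15.1)
walls(g,(573.5,-184),(-39,-78))
cap(g,(429.5,-355))
E
```

```text
w8: tcp -164.4 571.3
pred [279.5 299.1] 2r 80.9 centroid [283.5 301.1] box [242, 259, 84, 91, 5006] boxc [283.5 304. ] world [ 569.7 -163.4  126.6] [ 569.8 -162.   126.6]
t 22.6 tcp [ 568.6 -203.9  111.5] head 176.5 j [ -20.   23.  -14.   53.   -0. -106.] F [-0.9  0.1 -0.9] w 31.9 g 60 tilt [-0.  0.]
shift cm [-0.01 -0.32  3.15] turn -0.1
pred [279.1 299.2] 2r 80.9 centroid [281.5 306.3] box [242, 261, 84, 92, 5491] boxc [283.5 306.5] world [ 568.  -200.4  126.6] [ 567.2 -200.3  126.6]
wall -39 brightness [209, 209, 209, 209, 208, 209, 209, 209, 209, 209, 208, 208, 209, 208, 203, 171, 137, 110, 104, 109, 128, 157, 189, 204, 210, 210, 210, 209] from +7 step -0.5
wall -78 brightness [211, 211, 211, 210, 211, 212, 212, 201, 177, 151, 147, 182, 210, 215, 195, 163, 143, 164, 179, 184, 184, 183, 183, 183, 184, 184, 184, 184] from +7 step -0.5
```

Emit:
step_arm(targets=[3.0, 0.05, -0.3, 1.5, 0, 0, 0, 3.0, 0, 0, 1.5, 0, 0, 0, 3.0, 0, 0, 1.0, 0, 0, 0, 3.0, 0, 0, 0.3, 0, 0, 0, 3.0, 0, 0, 0, 0, 0, 0])

```text
clock: 23.2
tcp_pos: [571.8, -203.9, 67.5]
tool_rot: [[-0.06, -0.998, -0.001], [-0.998, 0.06, 0.001], [-0.0, 0.001, -1.0]]
wrist_force: [-0.2, 0.6, -0.6]
width: 31.9
grip_force: 59.7
```

Emit:
step_arm(targets=[3.0, 0, 0, 0.3, 0, 0, 0, 3.0, 0, 0, 0.3, 0, 0, 0, 3.0, 0, 0, 0.2, 0, 0, 0, 3.0, 0, 0, 0, 0, 0, 0, 3.0, 0, 0, 0, 0, 0, 0])

```text
clock: 23.7
tcp_pos: [572.4, -204.1, 60.5]
tool_rot: [[-0.06, -0.998, 0.0], [-0.998, 0.06, -0.0], [0.0, -0.0, -1.0]]
wrist_force: [-0.1, 0.1, -0.6]
width: 31.8
grip_force: 59.7
```

Emit:
step_arm(targets=[5.5, 0, 0, 0, 0, 0, 0, 5.5, 0, 0, 0, 0, 0, 0, 5.5, 0, 0, 0, 0, 0, 0, 5.5, 0, 0, -2.0, 0, 0, 0, 5.5, 0, 0, -3.0, 0, 0, 0])

```text
clock: 24.2
tcp_pos: [570.7, -203.5, 109.1]
tool_rot: [[-0.06, -0.998, -0.004], [-0.998, 0.06, 0.001], [-0.001, 0.004, -1.0]]
wrist_force: [0.3, -0.2, 0.5]
width: 55.2
grip_force: 0.0
```

Emit:
step_arm(targets=[6.5, 2.0, 1.7, -1.0, 0, 0, 0, 6.5, 3.5, 2.9, 0, 0, 0, 0, 6.5, 3.5, 2.9, 0, 0, 0, 0, 6.5, 3.5, 2.9, 0, 0, 0, 0, 6.5, 3.5, 2.9, 0, 0, 0, 0])

```text
clock: 24.7
tcp_pos: [428.9, -356.9, 120.7]
tool_rot: [[-0.059, -0.998, 0.001], [-0.998, 0.059, -0.0], [0.0, -0.001, -1.0]]
wrist_force: [-0.1, -0.8, 0.6]
width: 65.3
grip_force: 0.0
```

Emit:
step_arm(targets=[6.5, 0, 0, 0, 0, 0, 0, 6.5, 0, 0, 0, 0, 0, 0, 6.5, 0, 0, 0, 0, 0, 0, 6.5, 0, 0, 0, 0, 0, 0, 6.5, 0, 0, 0, 0, 0, 0])

```text
clock: 25.2
tcp_pos: [430.9, -355.0, 120.4]
tool_rot: [[-0.058, -0.998, 0.0], [-0.998, 0.058, 0.0], [-0.0, -0.0, -1.0]]
wrist_force: [0.2, -0.7, -0.0]
width: 64.8
grip_force: 0.0
```

Run:
```python
from h import *
g=get_image("wrist");pickle.dump(g,open("w11.pkl","wb"))
cap(g,(430,-356))
go(430,-356,31,176.6)
```

```text
pred [280.4 223.6] 2r 48.6 centroid [281.3 223.6] box [258, 202, 48, 44, 1621] boxc [281.5 223.5] world [ 429.4 -356.    48. ] [ 429.3 -356.1   48. ]
t 25.2 tcp [ 430.8 -355.   120.3] head 176.7 j [ -39.   18.  -20.   52.    0. -126.] F [-0.2  0.   0. ] w 65.0 g 0 tilt [-0.  0.]
shift cm [0.1  0.07 8.93] turn 0.1
```

Pot3 is at y −356.0, so the TCP target is (430,−356.7).

Emit:
step_arm(targets=[6.5, 0.15, 0.1, 2.0, 0, 0, 0, 6.5, 0, 0, 2.5, 0, 0, 0, 6.5, 0, 0, 2.5, 0, 0, 0, 6.5, 0, 0, 1.9, 0, 0, 0, 6.5, 0, 0, 0, 0, 0, 0])

```text
clock: 25.75
tcp_pos: [427.5, -355.3, 28.8]
tool_rot: [[-0.059, -0.998, -0.004], [-0.998, 0.059, 0.003], [-0.003, 0.004, -1.0]]
wrist_force: [-0.4, 0.6, -0.5]
width: 65.3
grip_force: 0.0
```

Emit:
step_arm(targets=[3.0, 0, 0, 0, 0, 0, 0, 3.0, 0, 0, 0, 0, 0, 0, 3.0, 0, 0, 0, 0, 0, 0, 3.0, 0, 0, 0, 0, 0, 0, 3.0, 0, 0, 0, 0, 0, 0])

```text
clock: 26.25
tcp_pos: [430.1, -358.0, 33.0]
tool_rot: [[-0.06, -0.998, 0.002], [-0.998, 0.06, -0.002], [0.001, -0.002, -1.0]]
wrist_force: [-0.1, 1.1, 6.0]
width: 31.9
grip_force: 59.7
```

Emit:
step_arm(targets=[3.0, 0, 0, -1.0, 0, 0, 0, 3.0, 0, 0, -2.0, 0, 0, 0, 3.0, 0, 0, -3.0, 0, 0, 0, 3.0, 0, 0, -2.0, 0, 0, 0, 3.0, 0, 0, 0, 0, 0, 0])

```text
clock: 26.75
tcp_pos: [430.8, -358.9, 115.2]
tool_rot: [[-0.06, -0.998, 0.005], [-0.998, 0.06, -0.004], [0.004, -0.005, -1.0]]
wrist_force: [-0.2, -0.3, 0.1]
width: 31.8
grip_force: 59.5
```

Run:
```python
from h import *
go(570,-243,113,176.6)
```

```text
t 26.8 tcp [ 430.8 -358.9  115.2] head 176.6 j [ -40.   19.  -20.   51.   -0. -126.] F [-0.2 -0.3  0.1] w 31.8 g 60 tilt [ 0.005 -0.004]
shift cm [-12.41 -13.2    0.24] turn -0.0
```

Emit:
step_arm(targets=[3.0, -2.5, -2.7, 0, 0, 0, 0, 3.0, -2.5, -2.7, 0, 0, 0, 0, 3.0, -2.5, -2.7, 0, 0, 0, 0, 3.0, -2.5, -2.7, 0, 0, 0, 0, 3.0, -2.3, -2.6, 0, 0, 0, 0])

```text
clock: 27.25
tcp_pos: [570.6, -241.2, 110.7]
tool_rot: [[-0.06, -0.998, -0.001], [-0.998, 0.06, 0.0], [-0.0, 0.001, -1.0]]
wrist_force: [-0.1, -0.6, -1.0]
width: 31.7
grip_force: 59.6
```

Emit:
step_arm(targets=[3.0, 0, 0, 0, 0, 0, 0, 3.0, 0, 0, 0, 0, 0, 0, 3.0, 0, 0, 0, 0, 0, 0, 3.0, 0, 0, 0, 0, 0, 0, 3.0, 0, 0, 0, 0, 0, 0])

```text
clock: 27.75
tcp_pos: [569.3, -243.2, 111.4]
tool_rot: [[-0.061, -0.998, -0.0], [-0.998, 0.061, 0.0], [0.0, 0.0, -1.0]]
wrist_force: [0.1, -0.8, -0.6]
width: 31.7
grip_force: 59.7
```

Run:
```python
from h import *
go(570,-243.8,78,176.6)
g=get_image("wrist");pickle.dump(g,open("w12.pkl","wb"))
s=read_state()["tcp_pos"];cap(g,s[:2],s[2]+15.1)
walls(g,(573.5,-184),(-78,))
```

```text
t 27.8 tcp [ 569.3 -243.2  111.4] head 176.5 j [ -23.   25.  -11.   54.   -0. -110.] F [ 0.1 -0.8 -0.6] w 31.7 g 60 tilt [-0.  0.]
shift cm [ 0.05 -0.08  3.34] turn -0.1
pred [279.  299.4] 2r 80.9 centroid [279.4 308.5] box [233, 261, 93, 92, 5863] boxc [279.  306.5] world [ 569.6 -238.9  126.6] [ 569.7 -239.8  126.6]
wall -78 brightness [207, 206, 207, 207, 206, 206, 208, 208, 206, 208, 209, 210, 212, 212, 196, 170, 135, 118, 111, 111, 114, 128, 147, 165, 177, 179, 179, 179] from +7 step -0.5
```

Emit:
step_arm(targets=[3.0, 0.05, -0.05, 1.5, 0, 0, 0, 3.0, 0, 0, 1.5, 0, 0, 0, 3.0, 0, 0, 1.0, 0, 0, 0, 3.0, 0, 0, 0.3, 0, 0, 0, 3.0, 0, 0, 0, 0, 0, 0])

```text
clock: 28.3
tcp_pos: [569.9, -242.9, 67.5]
tool_rot: [[-0.06, -0.998, -0.001], [-0.998, 0.06, 0.001], [-0.0, 0.001, -1.0]]
wrist_force: [0.0, -0.8, -0.4]
width: 31.9
grip_force: 59.7
```

Emit:
step_arm(targets=[3.0, 0, 0, 0.3, 0, 0, 0, 3.0, 0, 0, 0.3, 0, 0, 0, 3.0, 0, 0, 0.2, 0, 0, 0, 3.0, 0, 0, 0, 0, 0, 0, 3.0, 0, 0, 0, 0, 0, 0])

```text
clock: 28.8
tcp_pos: [570.6, -243.1, 60.5]
tool_rot: [[-0.06, -0.998, 0.0], [-0.998, 0.06, -0.0], [0.0, -0.0, -1.0]]
wrist_force: [-0.7, -0.3, 0.2]
width: 31.8
grip_force: 59.7
```

Emit:
step_arm(targets=[5.5, 0, 0, 0, 0, 0, 0, 5.5, 0, 0, 0, 0, 0, 0, 5.5, 0, 0, 0, 0, 0, 0, 5.5, 0, 0, -2.0, 0, 0, 0, 5.5, 0, 0, -3.0, 0, 0, 0])

```text
clock: 29.3
tcp_pos: [568.9, -242.4, 109.0]
tool_rot: [[-0.06, -0.998, -0.004], [-0.998, 0.06, 0.002], [-0.001, 0.004, -1.0]]
wrist_force: [-0.3, -0.1, 0.4]
width: 54.9
grip_force: 0.0
```

Emit:
step_arm(targets=[6.0, 1.8, 0, -2.0, 0, 0, 0, 6.0, 2.5, 0, 0, 0, 0, 0, 6.0, 2.2, 0.1, 0, 0, 0, 0, 6.0, 1.0, 0, 0, 0, 0, 0, 6.0, 0, 0, 0, 0, 0, 0])

```text
clock: 29.8
tcp_pos: [564.8, -318.9, 130.2]
tool_rot: [[-0.062, -0.998, -0.0], [-0.998, 0.062, 0.0], [-0.0, 0.0, -1.0]]
wrist_force: [0.6, 0.4, 0.7]
width: 60.1
grip_force: 0.0
```

Emit:
step_arm(targets=[6.0, 0, 0, 0, 0, 0, 0, 6.0, 0, 0, 0, 0, 0, 0, 6.0, 0, 0, 0, 0, 0, 0, 6.0, 0, 0, 0, 0, 0, 0, 6.0, 0, 0, 0, 0, 0, 0])

```text
clock: 30.3
tcp_pos: [565.1, -317.4, 130.4]
tool_rot: [[-0.059, -0.998, -0.0], [-0.998, 0.059, 0.0], [-0.0, 0.0, -1.0]]
wrist_force: [0.3, -1.2, -0.0]
width: 59.7
grip_force: 0.0
```

Run:
```python
from h import *
go(565.3,-318,66,176.6)
g=get_image("wrist");pickle.dump(g,open("w13.pkl","wb"))
h=get_image("side");pickle.dump(h,open("s13.pkl","wb"))
print("pin pred",proj(g,[[565.3,-317,68]]),"side",proj(h,[[565.3,-317,68]]))
a=cv2.resize(g["frame"][120:330,180:380],None,fx=1.9,fy=1.9,interpolation=cv2.INTER_CUBIC)
b=cv2.resize(h["frame"][200:330,240:370],None,fx=3,fy=3,interpolation=cv2.INTER_CUBIC)
H=max(len(a),len(b));a=cv2.copyMakeBorder(a,0,H-len(a),0,0,0);b=cv2.copyMakeBorder(b,0,H-len(b),0,0,0)
cv2.imwrite("pics/w13.png",np.hstack([a,b]))
```

```text
t 30.3 tcp [ 565.1 -317.4  130.4] head 176.6 j [ -29.   27.   -6.   58.    0. -116.] F [ 0.3 -1.2 -0. ] w 59.7 g 0 tilt [-0.  0.]
shift cm [ 0.06 -0.02  6.44] turn -0.0
pin pred [[279.04653264 231.12946277]] side [[349.06180906 294.83969329]]
```

View pics/w13.png

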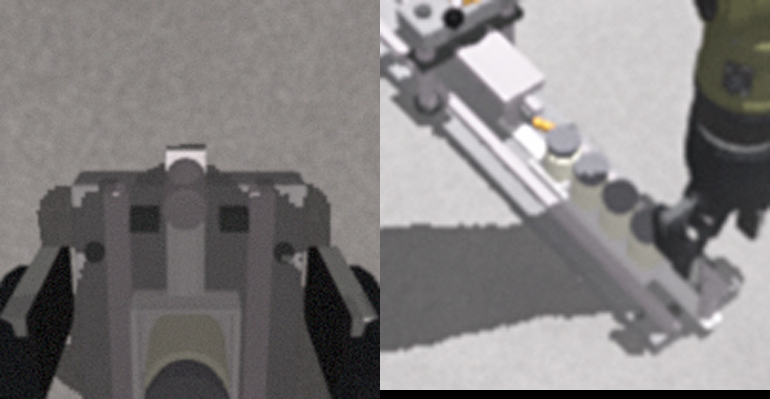

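The four pots stand in the pockets, and the rear pin is at crop (186,210), within about 1 px of prediction. Next I descend and grip the pin.

Emit:
step_arm(targets=[6.0, 0.0, 0, 2.0, 0, 0, 0, 6.0, 0, 0, 2.5, 0, 0, 0, 6.0, 0, 0, 1.9, 0, 0, 0, 6.0, 0, 0, 0, 0, 0, 0, 1.0, 0, 0, 0, 0, 0, 0])

```text
clock: 30.9
tcp_pos: [564.9, -317.8, 66.5]
tool_rot: [[-0.06, -0.998, -0.001], [-0.998, 0.06, 0.0], [-0.0, 0.001, -1.0]]
wrist_force: [-0.1, 0.6, 1.2]
width: 47.0
grip_force: 0.0
```

Emit:
step_arm(targets=[1.0, 0, 0, 0, 0, 0, 0, 1.0, 0, 0, 0, 0, 0, 0, 1.0, 0, 0, 0, 0, 0, 0, 1.0, 0, 0, 0, 0, 0, 0, 1.0, 0, 0, 0, 0, 0, 0])

```text
clock: 31.4
tcp_pos: [566.1, -318.4, 68.1]
tool_rot: [[-0.06, -0.998, 0.002], [-0.998, 0.06, -0.001], [0.001, -0.003, -1.0]]
wrist_force: [0.2, -0.1, 5.0]
width: 13.5
grip_force: 58.6
```

Run:
```python
from h import *
# carrier target press y=+6: pin at press y=-128
P=np.array([586.2,18.0])+(-128)*np.array([.0592,.99825])
print(P);go(P[0],P[1],66,176.6)
```

```text
[ 578.6224 -109.776 ]
t 31.4 tcp [ 566.1 -318.4   68.1] head 176.6 j [ -29.   30.  -10.   50.    0. -116.] F [ 0.2 -0.1  5. ] w 13.5 g 59 tilt [ 0.002 -0.001]
shift cm [-20.9   -0.     0.18] turn -0.0
```

Emit:
step_arm(targets=[1.0, -0.5, 0, 0, 0, 0, 0, 1.0, -1.0, 0, 0, 0, 0, 0, 1.0, -1.5, 0, 0, 0, 0, 0, 1.0, -1.5, 0, 0, 0, 0, 0, 1.0, -1.0, 0, 0, 0, 0, 0])

```text
clock: 31.9
tcp_pos: [569.3, -265.5, 68.1]
tool_rot: [[-0.061, -0.998, 0.002], [-0.998, 0.061, -0.007], [0.007, -0.002, -1.0]]
wrist_force: [0.0, -8.6, 3.6]
width: 13.5
grip_force: 58.7
```

Emit:
step_arm(targets=[1.0, -1.0, 0, 0, 0, 0, 0, 1.0, -1.2, 0, 0, 0, 0, 0, 1.0, -1.2, 0, 0, 0, 0, 0, 1.0, -1.2, 0, 0, 0, 0, 0, 1.0, -1.2, 0, 0, 0, 0, 0])

```text
clock: 32.4
tcp_pos: [572.7, -208.0, 68.1]
tool_rot: [[-0.061, -0.998, 0.002], [-0.998, 0.061, -0.007], [0.007, -0.002, -1.0]]
wrist_force: [-2.0, -9.7, 5.2]
width: 13.6
grip_force: 58.8
```

Emit:
step_arm(targets=[1.0, -1.2, 0, 0, 0, 0, 0, 1.0, -1.2, 0, 0, 0, 0, 0, 1.0, -1.2, 0, 0, 0, 0, 0, 1.0, -1.2, 0, 0, 0, 0, 0, 1.0, -1.2, 0, 0, 0, 0, 0])

```text
clock: 32.9
tcp_pos: [576.1, -148.1, 68.0]
tool_rot: [[-0.062, -0.998, 0.002], [-0.998, 0.062, -0.007], [0.007, -0.002, -1.0]]
wrist_force: [-2.8, -10.4, 7.0]
width: 13.5
grip_force: 59.0
```

Emit:
step_arm(targets=[1.0, -1.2, 0, 0, 0, 0, 0, 1.0, -1.0, 0, 0, 0, 0, 0, 1.0, -0.8, 0, 0, 0, 0, 0, 1.0, -0.5, 0, 0, 0, 0, 0, 1.0, 0, 0, 0, 0, 0, 0])

```text
clock: 33.4
tcp_pos: [578.6, -111.9, 68.0]
tool_rot: [[-0.06, -0.998, 0.002], [-0.998, 0.06, -0.005], [0.004, -0.003, -1.0]]
wrist_force: [-1.7, -5.3, 7.5]
width: 13.4
grip_force: 59.0
```

Run:
```python
from h import *
go(578.6,-111.4,66,176.6)
```

```text
t 33.4 tcp [ 578.6 -111.9   68. ] head 176.5 j [-11.  24. -19.  47.  -0. -97.] F [-1.7 -5.3  7.5] w 13.4 g 59 tilt [ 0.002 -0.005]
shift cm [-0.05 -0.    0.2 ] turn -0.1
```

Emit:
step_arm(targets=[1.0, -0.2, 0, 0, 0, 0, 0, 1.0, 0, 0, 0, 0, 0, 0, 5.0, 0, 0, 0, 0, 0, 0, 5.0, 0, 0, 0, 0, 0, 0, 5.0, 0, 0, -1.0, 0, 0, 0])

```text
clock: 33.9
tcp_pos: [576.2, -107.6, 75.3]
tool_rot: [[-0.06, -0.998, -0.003], [-0.998, 0.06, 0.001], [-0.001, 0.003, -1.0]]
wrist_force: [-1.0, 0.2, 0.0]
width: 49.8
grip_force: 0.0
```

Emit:
step_arm(targets=[6.0, 0, 0, -3.0, 0, 0, 0, 6.0, 0, 0, -4.0, 0, 0, 0, 6.0, 0, 0, -4.5, 0, 0, 0, 6.0, 0, 0, -4.0, 0, 0, 0, 6.0, 0, 0, -2.5, 0, 0, 0])

```text
clock: 34.4
tcp_pos: [578.5, -108.1, 260.7]
tool_rot: [[-0.06, -0.998, 0.004], [-0.998, 0.06, -0.0], [0.0, -0.004, -1.0]]
wrist_force: [1.5, 0.3, 0.7]
width: 59.9
grip_force: 0.0
```

Emit:
step_arm(targets=[6.0, 0, 0, 0, 0, 0, 0, 6.0, 0, 0, 0, 0, 0, 0, 6.0, 0, 0, 0, 0, 0, 0, 6.0, 0, 0, 0, 0, 0, 0, 6.0, 0, 0, 0, 0, 0, 0])

```text
clock: 34.9
tcp_pos: [576.9, -108.1, 255.1]
tool_rot: [[-0.06, -0.998, -0.002], [-0.998, 0.06, 0.0], [-0.0, 0.002, -1.0]]
wrist_force: [-0.7, -0.2, 1.0]
width: 60.3
grip_force: 0.0
```

Run:
```python
from h import *
go(586.4,18,250,176.6)
T=pickle.load(open("top1.pkl","rb"))
p=back(T,(np.array([(376,44),(366,148)])+.5)/2.5-.5+[112,165],181)
p[:,1]-=3  # top camera y bias
print("knob angles",np.degrees(np.arctan2(p[:,1]-18,p[:,0]-586.4)),np.hypot(p[:,1]-18,p[:,0]-586.4))
g=get_image("wrist");h=get_image("side");t=get_image("top")
pickle.dump((g,h,t),open("a14.pkl","wb"))
a=cv2.resize(t["frame"][165:255,200:340],None,fx=3,fy=3,interpolation=cv2.INTER_CUBIC)
b=cv2.resize(h["frame"][150:280,210:335],None,fx=3,fy=3,interpolation=cv2.INTER_CUBIC)
H=max(len(a),len(b));a=cv2.copyMakeBorder(a,0,H-len(a),0,0,0);b=cv2.copyMakeBorder(b,0,H-len(b),0,0,0)
cv2.imwrite("pics/a14.png",np.hstack([a,b]))
```

```text
t 34.9 tcp [ 576.9 -108.1  255.1] head 176.6 j [-11.  17.  -4.  70.   0. -97.] F [-0.7 -0.2  1. ] w 60.3 g 0 tilt [-0.002  0.   ]
shift cm [-12.64  -0.19   0.52] turn -0.0
knob angles [ -51.35456352 -137.80316838] [68.07316076 68.11339364]
```

View pics/a14.png

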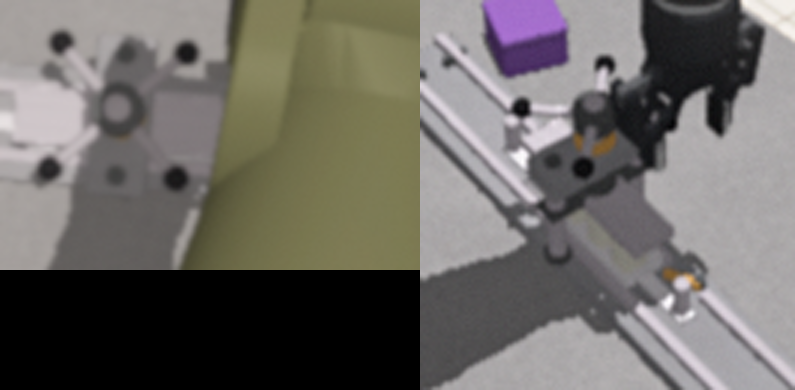

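The loaded carrier sits under the platen, and the handle's four knobs are visible at about 40° mod 90. The current heading already lies between spokes, so I move over the hub, lower and push clockwise.

Emit:
step_arm(targets=[6.0, -2.6, 0, 0, 0, 0, 0, 6.0, -3.5, -0.1, 0, 0, 0, 0, 6.0, -3.5, 0, 0, 0, 0, 0, 6.0, -3.0, -0.1, 0, 0, 0, 0, 6.0, 0, 0, 0, 0, 0, 0])

```text
clock: 35.55
tcp_pos: [587.3, 20.7, 256.2]
tool_rot: [[-0.056, -0.998, -0.0], [-0.998, 0.056, 0.001], [-0.001, 0.0, -1.0]]
wrist_force: [1.2, -0.6, 1.1]
width: 59.7
grip_force: 0.0
```

Emit:
step_arm(targets=[6.0, 0, 0, 1.5, 0, 0, 0, 6.0, 0, 0, 2.0, 0, 0, 0, 6.0, 0, 0, 1.5, 0, 0, 0, 6.0, 0, 0, 0, 0, 0, 0, 6.0, 0, 0, 0, 0, 0, 0])

```text
clock: 36.05
tcp_pos: [587.0, 16.9, 206.5]
tool_rot: [[-0.06, -0.998, -0.001], [-0.998, 0.06, -0.0], [0.0, 0.001, -1.0]]
wrist_force: [0.5, -0.1, 0.4]
width: 60.0
grip_force: 0.0
```

Run:
```python
from h import *
go(586.4,18,187.5,175)
```

```text
t 36.0 tcp [587.   16.9 206.5] head 176.5 j [  2.  18.  -9.  64.  -0. -85.] F [ 0.5 -0.1  0.4] w 60.0 g 0 tilt [-0.001 -0.   ]
shift cm [-0.1   0.07  1.9 ] turn 1.5
```

Emit:
step_arm(targets=[6.0, -0.1, 0.05, 1.0, 0, 0, 0, 6.0, 0, 0, 0.9, 0, 0, 0, 6.0, 0, 0, 0, 0, 0, 6, 6.0, 0, 0, 0.01, 0, 0, 6, 6.0, 0, 0, 0.02, 0, 0, 6])

```text
clock: 36.55
tcp_pos: [586.4, 18.2, 186.6]
tool_rot: [[-0.369, -0.929, -0.001], [-0.929, 0.369, -0.001], [0.001, 0.0, -1.0]]
wrist_force: [-2.1, -2.5, 1.4]
width: 60.0
grip_force: 4.7
```

Emit:
step_arm(targets=[6.0, 0, 0, 0.02, 0, 0, 8, 6.0, 0, 0, 0.02, 0, 0, 8, 6.0, 0, 0, 0.02, 0, 0, 8, 6.0, 0, 0, 0.02, 0, 0, 8, 6.0, 0, 0, 0.02, 0, 0, 8])

```text
clock: 37.05
tcp_pos: [585.8, 17.9, 185.5]
tool_rot: [[-0.881, -0.474, -0.002], [-0.474, 0.881, -0.001], [0.002, -0.0, -1.0]]
wrist_force: [-2.7, -1.2, 1.3]
width: 59.9
grip_force: 4.6
```

Emit:
step_arm(targets=[6.0, 0, 0, 0.02, 0, 0, 8, 6.0, 0, 0, 0.02, 0, 0, 8, 6.0, 0, 0, 0.02, 0, 0, 8, 6.0, 0, 0, 0.02, 0, 0, 8, 6.0, 0, 0, 0.02, 0, 0, 8])

```text
clock: 37.55
tcp_pos: [585.1, 18.1, 184.3]
tool_rot: [[-0.979, 0.203, -0.003], [0.203, 0.979, -0.001], [0.003, -0.001, -1.0]]
wrist_force: [-3.4, -0.8, 1.5]
width: 60.0
grip_force: 4.6
```

Emit:
step_arm(targets=[6.0, 0, 0, 0.02, 0, 0, 8, 6.0, 0, 0, 0.02, 0, 0, 8, 6.0, 0, 0, 0.02, 0, 0, 8, 6.0, 0, 0, 0.02, 0, 0, 8, 6.0, 0, 0, 0.02, 0, 0, 8])

```text
clock: 38.05
tcp_pos: [584.9, 18.6, 183.3]
tool_rot: [[-0.62, 0.785, -0.003], [0.785, 0.62, 0.0], [0.002, -0.002, -1.0]]
wrist_force: [-4.2, 0.1, 1.6]
width: 60.0
grip_force: 4.6
```

Run:
```python
from h import *
go(586.4,18,184,-80)
```

```text
t 38.0 tcp [584.9  18.6 183.3] head 38.3 j [  2.  18. -11.  61.   0.  54.] F [-4.2  0.1  1.6] w 60.0 g 5 tilt [-0.003  0.   ]
shift cm [-0.14  0.08 -0.08] turn 118.3
```

Emit:
step_arm(targets=[6.0, 0, 0, 0.02, 0, 0, 8, 6.0, 0, 0, 0.02, 0, 0, 8, 6.0, 0, 0, 0.02, 0, 0, 8, 6.0, 0, 0, 0.02, 0, 0, 8, 6.0, 0, 0, 0.02, 0, 0, 8])

```text
clock: 38.55
tcp_pos: [585.0, 19.1, 182.2]
tool_rot: [[0.03, 1.0, -0.003], [1.0, -0.03, 0.001], [0.001, -0.003, -1.0]]
wrist_force: [-4.2, 2.9, 0.6]
width: 60.0
grip_force: 4.6
```

Emit:
step_arm(targets=[6.0, 0, 0, 0.02, 0, 0, 8, 6.0, 0, 0, 0.02, 0, 0, 8, 6.0, 0, 0, 0.02, 0, 0, 8, 6.0, 0, 0, 0.02, 0, 0, 8, 6.0, 0, 0, 0.02, 0, 0, 8])

```text
clock: 39.05
tcp_pos: [585.4, 19.5, 181.1]
tool_rot: [[0.665, 0.747, -0.003], [0.747, -0.665, 0.002], [-0.0, -0.003, -1.0]]
wrist_force: [-3.4, 3.0, -0.4]
width: 60.1
grip_force: 4.7
```

Emit:
step_arm(targets=[6.0, 0, 0, 0.02, 0, 0, 8, 6.0, 0, 0, 0.02, 0, 0, 8, 6.0, 0, 0, 0.02, 0, 0, 8, 6.0, 0, 0, 0.02, 0, 0, 8, 6.0, 0, 0, 0.02, 0, 0, 4])

```text
clock: 39.55
tcp_pos: [585.9, 19.6, 180.2]
tool_rot: [[0.977, 0.215, -0.002], [0.215, -0.977, 0.002], [-0.001, -0.002, -1.0]]
wrist_force: [-0.6, 3.8, -0.5]
width: 59.7
grip_force: 4.5
```

Run:
```python
from h import *
go(586.4,18,180,-80)
```

```text
t 39.5 tcp [585.9  19.6 180.2] head -77.6 j [  2.  19. -11.  61.   0. 169.] F [-0.6  3.8 -0.5] w 59.7 g 5 tilt [-0.002  0.002]
shift cm [0.01 0.16 0.02] turn 2.4
```

Emit:
step_arm(targets=[6.0, 0, 0.1, 0, 0, 0, -6, 6.0, 0, 0, 0, 0, 0, -6, 6.0, 0, 0, -1.5, 0, 0, 0, 6.0, 0, 0, -2.0, 0, 0, 0, 6.0, 0, 0, 0, 0, 0, -8.5])

```text
clock: 40.05
tcp_pos: [588.4, 17.5, 218.5]
tool_rot: [[0.836, 0.548, 0.004], [0.548, -0.836, 0.0], [0.003, 0.002, -1.0]]
wrist_force: [0.3, -0.9, 0.1]
width: 60.2
grip_force: 0.0
```

Emit:
step_arm(targets=[6.0, 0, 0, 0, 0, 0, -8.5, 6.0, 0, 0, 0, 0, 0, -8.5, 6.0, 0, 0, 0, 0, 0, -8.5, 6.0, 0, 0, 0, 0, 0, -8.5, 6.0, 0, 0, 0, 0, 0, -8.5])

```text
clock: 40.55
tcp_pos: [586.8, 17.4, 215.7]
tool_rot: [[0.243, 0.97, -0.0], [0.97, -0.243, -0.0], [-0.0, -0.0, -1.0]]
wrist_force: [-0.4, -0.1, -0.2]
width: 59.7
grip_force: 0.0
```

Emit:
step_arm(targets=[6.0, 0, 0, 0, 0, 0, -8.5, 6.0, 0, 0, 0, 0, 0, -8.5, 6.0, 0, 0, 0, 0, 0, -8.5, 6.0, 0, 0, 0, 0, 0, -8.5, 6.0, 0, 0, 0, 0, 0, -8.5])

```text
clock: 41.05
tcp_pos: [586.9, 17.5, 215.7]
tool_rot: [[-0.476, 0.879, -0.0], [0.879, 0.476, -0.0], [-0.0, -0.0, -1.0]]
wrist_force: [0.8, -0.3, 0.6]
width: 60.3
grip_force: 0.0
```

Emit:
step_arm(targets=[6.0, 0, 0, 0, 0, 0, -8.5, 6.0, 0, 0, 0, 0, 0, -8.5, 6.0, 0, 0, 0, 0, 0, -8.5, 6.0, 0, 0, 0, 0, 0, -8.5, 6.0, 0, 0, 0, 0, 0, -8.5])

```text
clock: 41.55
tcp_pos: [586.9, 17.4, 215.7]
tool_rot: [[-0.945, 0.327, -0.0], [0.327, 0.945, -0.0], [0.0, -0.0, -1.0]]
wrist_force: [0.1, 0.2, 0.7]
width: 60.1
grip_force: 0.0
```

Emit:
step_arm(targets=[6.0, 0, 0, 0, 0, 0, -8.5, 6.0, 0, 0, 0, 0, 0, -8.5, 6.0, 0, 0, 0, 0, 0, -8.5, 6.0, 0, 0, 0, 0, 0, -8.5, 6.0, 0, 0, 0, 0, 0, -8.5])

```text
clock: 42.05
tcp_pos: [586.9, 17.4, 215.7]
tool_rot: [[-0.918, -0.397, -0.0], [-0.397, 0.918, -0.0], [0.0, -0.0, -1.0]]
wrist_force: [0.6, -1.0, 0.0]
width: 59.7
grip_force: 0.0
```

Emit:
step_arm(targets=[6.0, 0, 0, 0, 0, 0, -8.5, 6.0, 0, 0, 0, 0, 0, -8.5, 6.0, 0, 0, 0, 0, 0, -8.5, 6.0, 0, 0, 0, 0, 0, -8.5, 6.0, 0, 0, 0, 0, 0, -8.5])

```text
clock: 42.55
tcp_pos: [586.9, 17.5, 215.7]
tool_rot: [[-0.408, -0.913, -0.0], [-0.913, 0.408, -0.0], [0.0, 0.0, -1.0]]
wrist_force: [1.4, -0.7, -0.8]
width: 60.3
grip_force: 0.0
```

Emit:
step_arm(targets=[6.0, 0, 0, 0, 0, 0, -8.5, 6.0, 0, 0, 0, 0, 0, -8.5, 6.0, 0, 0, 0, 0, 0, -8.5, 6.0, 0, 0, 0, 0, 0, -8.5, 6.0, 0, 0, 0, 0, 0, -6.0])

```text
clock: 43.05
tcp_pos: [586.9, 17.4, 215.7]
tool_rot: [[0.273, -0.962, -0.0], [-0.962, -0.273, -0.0], [0.0, 0.0, -1.0]]
wrist_force: [1.2, -0.9, -0.4]
width: 59.6
grip_force: 0.0
```

Run:
```python
from h import *
go(586.4,18,180,204.4)
g=get_image("wrist");h=get_image("side");t=get_image("top")
pickle.dump((g,h,t),open("a15.pkl","wb"))
# knob darkness check at predicted gap-phase angles
for z in (177,):
  for a in range(0,90,6):
    v=[]
    for im in (g,t,h):
      p=proj(im,[[586.4+66*np.cos(np.radians(a+90*k)),18+66*np.sin(np.radians(a+90*k)),z+3] for k in range(4)]).astype(int)
      v.append([int(im["frame"][y,x].mean()) if 0<=x<560 and 0<=y<420 else -1 for x,y in p])
    print(a,v)
```

```text
t 43.0 tcp [586.9  17.4 215.7] head -164.1 j [   2.   17.   -8.   65.   -0. -104.] F [ 1.2 -0.9 -0.4] w 59.6 g 0 tilt [-0. -0.]
shift cm [-0.07  0.03  3.57] turn -368.5
0 [[144, 178, 73, 193], [106, 104, 98, 199], [166, 24, 50, 92]]
6 [[146, 146, 77, 196], [99, 103, 96, 191], [166, 91, 114, 93]]
12 [[139, 132, 105, 198], [110, 104, 93, 170], [166, 173, 68, 91]]
18 [[139, 144, 143, 187], [107, 104, 90, 164], [164, 165, 45, 90]]
24 [[135, 143, 142, 144], [106, 104, 84, 156], [24, 165, 48, 90]]
30 [[142, 142, 144, 126], [108, 104, 76, 155], [20, 162, 123, 125]]
36 [[17, 141, 137, 141], [108, 104, 109, 158], [18, 162, 175, 164]]
42 [[25, 147, 142, 142], [111, 103, 168, 145], [159, 180, 171, 167]]
48 [[22, 141, 139, 141], [114, 104, 197, 80], [61, 208, 140, 167]]
54 [[13, 72, 139, 142], [117, 104, 163, 77], [30, 149, 98, 144]]
60 [[19, 16, 136, 143], [116, 103, 180, 91], [22, 115, 81, 27]]
66 [[147, 20, 132, 20], [104, 102, 95, 107], [31, 105, 89, 24]]
72 [[21, 26, 31, 31], [104, 102, 42, 109], [21, 56, 21, 20]]
78 [[4, 33, 29, 34], [103, 101, 68, 107], [25, 28, 30, 111]]
84 [[122, 29, 163, 142], [104, 98, 194, 106], [26, 23, 80, 169]]
```

Emit:
step_arm(targets=[6.0, -0.07, 0, 0, 0, 0, -8.5, 6.0, 0, 0, 1.5, 0, 0, -3, 6.0, 0, 0, 1.5, 0, 0, 0, 6.0, 0, 0, 0.6, 0, 0, 0, 6.0, 0, 0, 0, 0, 0, 4])

```text
clock: 43.7
tcp_pos: [585.9, 18.1, 178.9]
tool_rot: [[0.389, -0.921, -0.002], [-0.921, -0.389, -0.0], [-0.001, 0.002, -1.0]]
wrist_force: [0.1, 0.0, 0.2]
width: 59.9
grip_force: 0.0
```

Emit:
step_arm(targets=[6.0, 0, 0, 0.0, 0, 0, 8, 6.0, 0, 0, 0.02, 0, 0, 8, 6.0, 0, 0, 0.02, 0, 0, 8, 6.0, 0, 0, 0.02, 0, 0, 8, 6.0, 0, 0, 0.02, 0, 0, 8])

```text
clock: 44.2
tcp_pos: [586.4, 18.1, 179.2]
tool_rot: [[-0.298, -0.955, -0.001], [-0.955, 0.298, -0.0], [0.001, 0.001, -1.0]]
wrist_force: [-0.3, -0.3, -0.3]
width: 60.1
grip_force: 5.4
```

Emit:
step_arm(targets=[6.0, 0, 0, 0.02, 0, 0, 8, 6.0, 0, 0, 0.02, 0, 0, 8, 6.0, 0, 0, 0.02, 0, 0, 8, 6.0, 0, 0, 0.02, 0, 0, 8, 6.0, 0, 0, 0.02, 0, 0, 8])

```text
clock: 44.7
tcp_pos: [585.8, 17.8, 178.0]
tool_rot: [[-0.842, -0.54, -0.002], [-0.54, 0.842, -0.001], [0.002, 0.0, -1.0]]
wrist_force: [-3.1, -0.9, -0.7]
width: 59.6
grip_force: 5.4
```

Emit:
step_arm(targets=[6.0, 0, 0, 0.02, 0, 0, 8, 6.0, 0, 0, 0.02, 0, 0, 8, 6.0, 0, 0, 0.02, 0, 0, 8, 6.0, 0, 0, 0.02, 0, 0, 8, 6.0, 0, 0, 0.02, 0, 0, 8])

```text
clock: 45.2
tcp_pos: [585.2, 18.0, 176.9]
tool_rot: [[-0.992, 0.128, -0.003], [0.128, 0.992, -0.0], [0.003, -0.001, -1.0]]
wrist_force: [-4.3, -0.6, 0.8]
width: 60.1
grip_force: 5.3
```

Run:
```python
from h import *
go(586.4,18,176,-80)
```

```text
t 45.2 tcp [585.2  18.  176.9] head 82.7 j [  2.  19. -11.  60.  -0.   9.] F [-4.3 -0.6  0.8] w 60.1 g 5 tilt [-0.003 -0.   ]
shift cm [-0.12  0.02  0.09] turn 162.7
```

Emit:
step_arm(targets=[6.0, 0, 0, 0.02, 0, 0, 8, 6.0, 0, 0, 0.02, 0, 0, 8, 6.0, 0, 0, 0.02, 0, 0, 8, 6.0, 0, 0, 0.02, 0, 0, 8, 6.0, 0, 0, 0.02, 0, 0, 8])

```text
clock: 45.7
tcp_pos: [584.8, 18.5, 175.8]
tool_rot: [[-0.678, 0.735, -0.004], [0.735, 0.678, 0.001], [0.003, -0.002, -1.0]]
wrist_force: [-4.6, 0.2, 1.0]
width: 59.9
grip_force: 5.3
```

Emit:
step_arm(targets=[6.0, 0, 0, 0.02, 0, 0, 7, 6.0, 0, 0, 0.02, 0, 0, 7, 6.0, 0, 0, 0.02, 0, 0, 7, 6.0, 0, 0, 0.02, 0, 0, 7, 6.0, 0, 0, 0.02, 0, 0, 7])

```text
clock: 46.2
tcp_pos: [584.9, 19.0, 174.8]
tool_rot: [[-0.135, 0.991, -0.004], [0.991, 0.135, 0.002], [0.002, -0.003, -1.0]]
wrist_force: [-4.7, 2.7, 0.0]
width: 59.8
grip_force: 5.1
```

Run:
```python
from h import *
go(586.4,18,176,-80);print(read_state()["wrist_torque"])
```

```text
t 46.2 tcp [584.9  19.  174.8] head 7.7 j [  2.  19. -11.  60.   0.  84.] F [-4.7  2.7  0. ] w 59.8 g 5 tilt [-0.004  0.002]
shift cm [-0.12  0.14 -0.12] turn 87.7
[0.59009408 0.91642982 0.30755413]
```

Emit:
step_arm(targets=[6.0, 0, 0, 0.01, 0, 0, 5, 6.0, 0, 0, 0.01, 0, 0, 5, 6.0, 0, 0, 0.02, 0, 0, 5, 6.0, 0, 0, 0.01, 0, 0, 5, 6.0, 0, 0, 0.01, 0, 0, 5])

```text
clock: 46.7
tcp_pos: [585.0, 19.3, 174.4]
tool_rot: [[0.278, 0.961, -0.003], [0.961, -0.278, 0.0], [-0.001, -0.003, -1.0]]
wrist_force: [-6.2, -1.0, 3.1]
width: 60.2
grip_force: 178.5
```

Run:
```python
from h import *
go(586.4,18,176,-80);print(read_state()["wrist_torque"])
```

```text
t 46.7 tcp [585.   19.3 174.4] head -16.1 j [  2.  19. -11.  60.   0. 108.] F [-6.2 -1.   3.1] w 60.2 g 178 tilt [-0.003  0.   ]
shift cm [-0.09  0.18 -0.16] turn 63.9
[-0.25998936  1.09274206 12.59364177]
```

The hard stop is reached: torque jumped to 12.6 N·m at spoke height ≈170 mm. Now I wind back up.

Emit:
step_arm(targets=[6.0, 0, 0, 0, 0, 0, -8, 6.0, 0, 0, 0, 0, 0, -8, 6.0, 0, 0, 0, 0, 0, -8, 6.0, 0, 0, 0, 0, 0, -8, 6.0, 0, 0, -0.02, 0, 0, -8])

```text
clock: 47.2
tcp_pos: [586.9, 18.2, 175.1]
tool_rot: [[-0.395, 0.919, 0.0], [0.919, 0.395, 0.0], [0.0, 0.0, -1.0]]
wrist_force: [-2.2, 2.7, -0.6]
width: 60.0
grip_force: 1.6
```

Emit:
step_arm(targets=[6.0, 0, 0, -0.02, 0, 0, -8, 6.0, 0, 0, -0.02, 0, 0, -8, 6.0, 0, 0, -0.02, 0, 0, -8, 6.0, 0, 0, -0.02, 0, 0, -8, 6.0, 0, 0, -0.02, 0, 0, -8])

```text
clock: 47.7
tcp_pos: [585.8, 19.1, 176.0]
tool_rot: [[-0.893, 0.45, -0.002], [0.45, 0.893, 0.002], [0.003, 0.001, -1.0]]
wrist_force: [-3.9, 3.7, 2.4]
width: 60.2
grip_force: 5.3
```

Emit:
step_arm(targets=[6.0, 0, 0, -0.02, 0, 0, -8, 6.0, 0, 0, -0.02, 0, 0, -8, 6.0, 0, 0, -0.02, 0, 0, -8, 6.0, 0, 0, -0.02, 0, 0, -8, 6.0, 0, 0, -0.02, 0, 0, -8])

```text
clock: 48.2
tcp_pos: [585.5, 19.0, 177.1]
tool_rot: [[-0.973, -0.23, -0.002], [-0.23, 0.973, 0.002], [0.002, 0.002, -1.0]]
wrist_force: [-4.2, 3.6, 2.6]
width: 59.9
grip_force: 5.3
```

Emit:
step_arm(targets=[6.0, 0, 0, -0.02, 0, 0, -8, 6.0, 0, 0, -0.02, 0, 0, -8, 6.0, 0, 0, -0.02, 0, 0, -8, 6.0, 0, 0, -0.02, 0, 0, -8, 6.0, 0, 0, -0.02, 0, 0, -8])

```text
clock: 48.7
tcp_pos: [585.5, 18.8, 178.1]
tool_rot: [[-0.598, -0.801, -0.002], [-0.801, 0.598, 0.001], [0.0, 0.003, -1.0]]
wrist_force: [-4.5, 2.5, 3.4]
width: 59.8
grip_force: 5.6
```

Emit:
step_arm(targets=[6.0, 0, 0, -0.02, 0, 0, -8, 6.0, 0, 0, -0.02, 0, 0, -8, 6.0, 0, 0, -0.02, 0, 0, -8, 6.0, 0, 0, -0.02, 0, 0, -8, 6.0, 0, 0, -0.02, 0, 0, -8])

```text
clock: 49.2
tcp_pos: [585.6, 18.6, 179.2]
tool_rot: [[0.057, -0.998, -0.002], [-0.998, -0.057, 0.001], [-0.001, 0.002, -1.0]]
wrist_force: [-4.9, 1.5, 4.1]
width: 59.8
grip_force: 5.6
```

Emit:
step_arm(targets=[6.0, 0, 0, -0.02, 0, 0, -8, 6.0, 0, 0, -0.02, 0, 0, -8, 6.0, 0, 0, -0.02, 0, 0, -8, 6.0, 0, 0, -0.02, 0, 0, -8, 6.0, 0, 0, -0.02, 0, 0, -8])

```text
clock: 49.7
tcp_pos: [585.7, 18.5, 180.2]
tool_rot: [[0.685, -0.728, -0.002], [-0.728, -0.685, 0.001], [-0.002, 0.001, -1.0]]
wrist_force: [-3.5, 1.5, 4.4]
width: 60.0
grip_force: 5.6
```

Run:
```python
from h import *
go(586.4,18,180,262-360)
```

```text
t 49.7 tcp [585.7  18.5 180.2] head -136.7 j [   2.   19.  -11.   61.    0. -131.] F [-3.5  1.5  4.4] w 60.0 g 6 tilt [-0.002  0.001]
shift cm [ 0.08 -0.02  0.02] turn -38.7
```

Emit:
step_arm(targets=[6.0, 0, 0, -0.02, 0, 0, -8, 6.0, 0, 0, -0.02, 0, 0, -8, 6.0, 0, 0, -0.02, 0, 0, -8, 6.0, 0, 0, -0.02, 0, 0, -8, 6.0, 0, 0, -0.02, 0, 0, -5])

```text
clock: 50.2
tcp_pos: [585.9, 18.4, 181.3]
tool_rot: [[0.985, -0.17, -0.001], [-0.17, -0.985, 0.001], [-0.001, -0.0, -1.0]]
wrist_force: [-3.3, 1.5, 2.4]
width: 59.9
grip_force: 4.8
```

Emit:
step_arm(targets=[6.0, 0, 0, 0, 0, 0, 7, 6.0, 0, 0, 0, 0, 0, 7, 6.0, 0, 0, -1.5, 0, 0, 0, 6.0, 0, 0, -2.0, 0, 0, 0, 6.0, 0, 0, 0, 0, 0, 8.5])

```text
clock: 50.7
tcp_pos: [588.4, 18.2, 218.9]
tool_rot: [[0.841, -0.54, 0.004], [-0.54, -0.841, 0.0], [0.004, -0.003, -1.0]]
wrist_force: [0.4, -0.9, 0.3]
width: 60.4
grip_force: 0.0
```

Emit:
step_arm(targets=[6.0, 0, 0, 0, 0, 0, 8.5, 6.0, 0, 0, 0, 0, 0, 8.5, 6.0, 0, 0, 0, 0, 0, 8.5, 6.0, 0, 0, 0, 0, 0, 8.5, 6.0, 0, 0, 0, 0, 0, 8.5])

```text
clock: 51.2
tcp_pos: [586.9, 18.1, 216.2]
tool_rot: [[0.252, -0.968, 0.0], [-0.968, -0.252, 0.0], [0.0, -0.0, -1.0]]
wrist_force: [-0.8, 0.4, -0.4]
width: 60.3
grip_force: 0.0
```

Emit:
step_arm(targets=[6.0, 0, 0, 0, 0, 0, 8.5, 6.0, 0, 0, 0, 0, 0, 8.5, 6.0, 0, 0, 0, 0, 0, 8.5, 6.0, 0, 0, 0, 0, 0, 8.5, 6.0, 0, 0, 0, 0, 0, 8.5])

```text
clock: 51.7
tcp_pos: [586.9, 18.1, 216.1]
tool_rot: [[-0.468, -0.884, 0.0], [-0.884, 0.468, 0.0], [-0.0, -0.0, -1.0]]
wrist_force: [0.3, 0.1, -0.2]
width: 59.8
grip_force: 0.0
```

Emit:
step_arm(targets=[6.0, 0, 0, 0, 0, 0, 8.5, 6.0, 0, 0, 0, 0, 0, 8.5, 6.0, 0, 0, 0, 0, 0, 8.5, 6.0, 0, 0, 0, 0, 0, 8.5, 6.0, 0, 0, 0, 0, 0, 8.5])

```text
clock: 52.2
tcp_pos: [586.9, 18.1, 216.1]
tool_rot: [[-0.942, -0.336, 0.0], [-0.336, 0.942, 0.0], [-0.0, -0.0, -1.0]]
wrist_force: [0.2, -0.6, -0.2]
width: 60.2
grip_force: 0.0
```

Emit:
step_arm(targets=[6.0, 0, 0, 0, 0, 0, 8.5, 6.0, 0, 0, 0, 0, 0, 8.5, 6.0, 0, 0, 0, 0, 0, 8.5, 6.0, 0, 0, 0, 0, 0, 8.5, 6.0, 0, 0, 0, 0, 0, 8.5])

```text
clock: 52.7
tcp_pos: [586.9, 18.1, 216.1]
tool_rot: [[-0.921, 0.389, 0.0], [0.389, 0.921, -0.0], [-0.0, 0.0, -1.0]]
wrist_force: [0.0, 0.5, 0.5]
width: 60.3
grip_force: 0.0
```

Run:
```python
from h import *
go(586.4,18,183,-21)
```

```text
t 52.7 tcp [586.9  18.1 216.1] head 67.1 j [ 2. 17. -8. 65. -0. 25.] F [0.  0.5 0.5] w 60.3 g 0 tilt [ 0. -0.]
shift cm [ 0.04 -0.03  3.31] turn 88.1
```

Emit:
step_arm(targets=[6.0, 0, 0, 1.5, 0, 0, 2, 6.0, 0, 0, 1.5, 0, 0, 0, 6.0, 0, 0, 0.4, 0, 0, 0, 6.0, 0, 0, 0, 0, 0, 0, 6.0, 0, 0, 0, 0, 0, -6])

```text
clock: 53.2
tcp_pos: [587.1, 18.1, 182.6]
tool_rot: [[-0.949, 0.315, 0.001], [0.315, 0.949, 0.0], [-0.001, 0.0, -1.0]]
wrist_force: [0.6, -0.1, 1.3]
width: 59.7
grip_force: 0.0
```

Emit:
step_arm(targets=[6.0, 0, 0, 0, 0, 0, -8, 6.0, 0, 0, -0.02, 0, 0, -8, 6.0, 0, 0, -0.02, 0, 0, -8, 6.0, 0, 0, -0.02, 0, 0, -8, 6.0, 0, 0, -0.02, 0, 0, -8])

```text
clock: 53.7
tcp_pos: [586.4, 18.2, 183.6]
tool_rot: [[-0.928, -0.372, -0.0], [-0.372, 0.928, 0.0], [0.0, 0.0, -1.0]]
wrist_force: [-2.6, 0.9, 1.4]
width: 60.0
grip_force: 5.3
```

Emit:
step_arm(targets=[6.0, 0, 0, -0.02, 0, 0, -8, 6.0, 0, 0, -0.02, 0, 0, -8, 6.0, 0, 0, -0.02, 0, 0, -8, 6.0, 0, 0, -0.02, 0, 0, -8, 6.0, 0, 0, -0.02, 0, 0, -8])

```text
clock: 54.2
tcp_pos: [586.6, 18.7, 184.7]
tool_rot: [[-0.472, -0.882, 0.0], [-0.882, 0.472, 0.001], [-0.001, 0.001, -1.0]]
wrist_force: [-1.7, 2.2, 1.4]
width: 59.9
grip_force: 5.3
```

Emit:
step_arm(targets=[6.0, 0, 0, -0.02, 0, 0, -8, 6.0, 0, 0, -0.02, 0, 0, -8, 6.0, 0, 0, -0.02, 0, 0, -8, 6.0, 0, 0, -0.02, 0, 0, -8, 6.0, 0, 0, -0.02, 0, 0, -8])

```text
clock: 54.7
tcp_pos: [586.5, 19.2, 185.8]
tool_rot: [[0.205, -0.979, -0.0], [-0.979, -0.205, 0.002], [-0.002, -0.0, -1.0]]
wrist_force: [-2.9, 3.2, 1.8]
width: 59.9
grip_force: 5.4
```

Emit:
step_arm(targets=[6.0, 0, 0, -0.02, 0, 0, -8, 6.0, 0, 0, -0.02, 0, 0, -8, 6.0, 0, 0, -0.02, 0, 0, -8, 6.0, 0, 0, -0.02, 0, 0, -8, 6.0, 0, 0, -0.02, 0, 0, -8])

```text
clock: 55.2
tcp_pos: [586.0, 19.4, 186.8]
tool_rot: [[0.786, -0.618, -0.001], [-0.618, -0.786, 0.003], [-0.003, -0.002, -1.0]]
wrist_force: [-4.3, 4.9, 3.5]
width: 59.7
grip_force: 5.4
```

Run:
```python
from h import *
go(586.4,18,186,262-360)
```

```text
t 55.2 tcp [586.   19.4 186.8] head -128.1 j [   2.   18.  -10.   61.    0. -140.] F [-4.3  4.9  3.5] w 59.7 g 5 tilt [-0.001  0.003]
shift cm [0.12 0.09 0.08] turn -30.1
```

Emit:
step_arm(targets=[6.0, 0, 0, -0.02, 0, 0, -8, 6.0, 0, 0, -0.02, 0, 0, -8, 6.0, 0, 0, -0.02, 0, 0, -8, 6.0, 0, 0, -0.02, 0, 0, -5, 6.0, 0, 0, 0, 0, 0, 7])

```text
clock: 55.7
tcp_pos: [586.8, 18.5, 187.6]
tool_rot: [[0.959, -0.283, 0.001], [-0.283, -0.959, 0.0], [0.0, -0.001, -1.0]]
wrist_force: [0.5, -0.6, 0.4]
width: 59.8
grip_force: 0.0
```

Emit:
step_arm(targets=[6.0, 0, 0, 0, 0, 0, 7, 6.0, 0, 0, -1.5, 0, 0, 0, 6.0, 0, 0, -2.5, 0, 0, 0, 6.0, 0, 0, -3.0, 0, 0, 8, 6.0, 0, 0, 0, 0, 0, 8.5])

```text
clock: 56.2
tcp_pos: [589.4, 18.2, 262.1]
tool_rot: [[0.763, -0.647, 0.008], [-0.647, -0.763, 0.0], [0.006, -0.005, -1.0]]
wrist_force: [1.3, 0.1, -0.3]
width: 60.1
grip_force: 0.0
```

Emit:
step_arm(targets=[6.0, 0, 0, 0, 0, 0, 8.5, 6.0, 0, 0, 0, 0, 0, 8.5, 6.0, 0, 0, 0, 0, 0, 8.5, 6.0, 0, 0, 0, 0, 0, 8.5, 6.0, 0, 0, 0, 0, 0, 8.5])

```text
clock: 56.7
tcp_pos: [587.2, 18.2, 257.7]
tool_rot: [[0.125, -0.992, 0.002], [-0.992, -0.125, 0.0], [0.0, -0.002, -1.0]]
wrist_force: [-0.3, -0.3, -0.1]
width: 60.2
grip_force: 0.0
```

Emit:
step_arm(targets=[6.0, 0, 0, 0, 0, 0, 8.5, 6.0, 0, 0, 0, 0, 0, 8.5, 6.0, 0, 0, 0, 0, 0, 8.5, 6.0, 0, 0, 0, 0, 0, 8.5, 6.0, 0, 0, 0, 0, 0, 8.5])

```text
clock: 57.2
tcp_pos: [587.2, 18.1, 257.7]
tool_rot: [[-0.578, -0.816, 0.002], [-0.816, 0.578, 0.0], [-0.001, -0.001, -1.0]]
wrist_force: [0.7, -1.0, 0.0]
width: 60.0
grip_force: 0.0
```

Emit:
step_arm(targets=[6.0, 0, 0, 0, 0, 0, 8.5, 6.0, 0, 0, 0, 0, 0, 8.5, 6.0, 0, 0, 0, 0, 0, 8.5, 6.0, 0, 0, 0, 0, 0, 8.5, 6.0, 0, 0, 0, 0, 0, 8.5])

```text
clock: 57.7
tcp_pos: [587.2, 18.2, 257.7]
tool_rot: [[-0.977, -0.211, 0.001], [-0.211, 0.977, 0.0], [-0.001, -0.0, -1.0]]
wrist_force: [-0.1, -0.3, -0.6]
width: 59.8
grip_force: 0.0
```

Emit:
step_arm(targets=[6.0, 0, 0, 0, 0, 0, 8.5, 6.0, 0, 0, 0, 0, 0, 8.5, 6.0, 0, 0, 0, 0, 0, 8.5, 6.0, 0, 0, 0, 0, 0, 8.5, 6.0, 0, 0, 0, 0, 0, 8.5])

```text
clock: 58.2
tcp_pos: [587.2, 18.2, 257.7]
tool_rot: [[-0.863, 0.505, 0.002], [0.505, 0.863, 0.0], [-0.001, 0.001, -1.0]]
wrist_force: [0.1, -0.7, -0.0]
width: 60.0
grip_force: 0.0
```

Emit:
step_arm(targets=[6.0, 0, 0, 0, 0, 0, 8.5, 6.0, 0, 0, 0, 0, 0, 8.5, 6.0, 0, 0, 0, 0, 0, 8.5, 6.0, 0, 0, 0, 0, 0, 8.5, 6.0, 0, 0, 0, 0, 0, 8.5])

```text
clock: 58.7
tcp_pos: [587.2, 18.1, 257.7]
tool_rot: [[-0.295, 0.955, 0.001], [0.955, 0.295, 0.0], [-0.0, 0.001, -1.0]]
wrist_force: [-0.8, -0.3, 0.5]
width: 60.4
grip_force: 0.0
```

Run:
```python
from h import *
go(594.6,159.7,240,-3.4)
```

```text
t 58.7 tcp [587.2  18.1 257.7] head 17.2 j [ 2. 16. -4. 70.  0. 75.] F [-0.8 -0.3  0.5] w 60.4 g 0 tilt [0.001 0.   ]
shift cm [13.31  4.89  1.77] turn 20.6
```

Emit:
step_arm(targets=[6.0, 0, 0, 0, 0, 0, 7, 6.0, 0, 0, 0, 0, 0, 7, 6.0, 0, 0, 0, 0, 0, 6.6, 6.0, 1.5, 0, 0, 0, 0, 0, 6.0, 3.0, 0, 0, 0, 0, 0])

```text
clock: 59.2
tcp_pos: [589.5, 62.8, 257.5]
tool_rot: [[0.054, 0.999, 0.001], [0.999, -0.054, -0.0], [-0.0, 0.001, -1.0]]
wrist_force: [1.3, 0.8, -0.1]
width: 60.1
grip_force: 0.0
```

Emit:
step_arm(targets=[6.0, 3.0, 0, 0, 0, 0, 0, 6.0, 3.0, -0.1, 0, 0, 0, 0, 6.0, 2.5, 0, 2.0, 0, 0, 0, 6.0, 1.2, 0, 4.0, 0, 0, 0, 6.0, 0, 0, 4.0, 0, 0, 0])

```text
clock: 59.7
tcp_pos: [594.3, 163.4, 157.0]
tool_rot: [[0.048, 0.999, 0.004], [0.999, -0.048, 0.002], [0.002, 0.003, -1.0]]
wrist_force: [0.2, 0.3, -0.5]
width: 60.0
grip_force: 0.0
```

Emit:
step_arm(targets=[6.0, 0, 0, 2.0, 0, 0, 0, 6.0, 0, 0, 0, 0, 0, 0, 6.0, 0, 0, 0, 0, 0, 0, 6.0, 0, 0, 0, 0, 0, 0, 6.0, 0, 0, 0, 0, 0, 0])

```text
clock: 60.2
tcp_pos: [594.6, 160.4, 138.5]
tool_rot: [[0.053, 0.999, 0.003], [0.999, -0.053, 0.001], [0.001, 0.003, -1.0]]
wrist_force: [0.2, -0.6, 0.1]
width: 59.8
grip_force: 0.0
```

Run:
```python
from h import *
go(594.6,159.7,66,-3.4)
g=get_image("wrist");t=get_image("top");pickle.dump((g,t),open("a16.pkl","wb"))
print(proj(g,[[594.6,159.7,68]]))
a=cv2.resize(g["frame"][40:380,100:460],None,fx=1.7,fy=1.7,interpolation=cv2.INTER_CUBIC)
cv2.imwrite("pics/a16.png",a)
```

```text
t 60.2 tcp [594.6 160.4 138.5] head -3.0 j [ 15.  23. -10.  57.   0. 108.] F [ 0.2 -0.6  0.1] w 59.8 g 0 tilt [0.003 0.001]
shift cm [-0.08 -0.02  7.25] turn 0.4
[[278.66302057 226.27761875]]
```

View pics/a16.png

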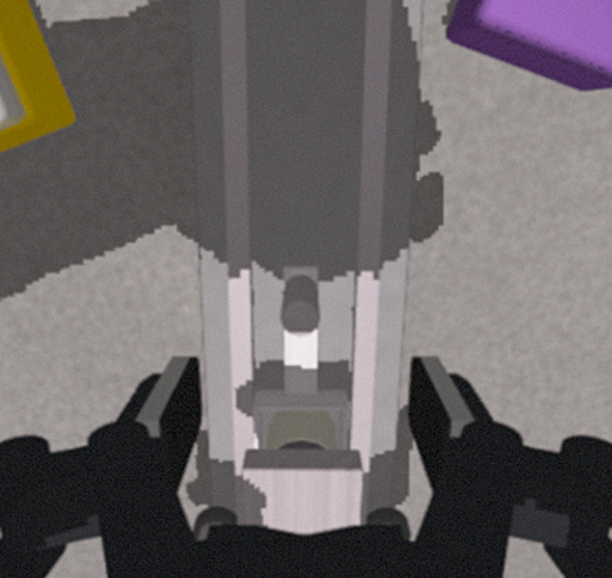

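Emit:
step_arm(targets=[6.0, -0.05, 0, 2.5, 0, 0, 0.4, 6.0, 0, 0, 2.5, 0, 0, 0, 6.0, 0, 0, 2.2, 0, 0, 0, 6.0, 0, 0, 0, 0, 0, 0, 1.0, 0, 0, 0, 0, 0, 0])

```text
clock: 60.8
tcp_pos: [593.3, 159.4, 65.0]
tool_rot: [[0.06, 0.998, -0.0], [0.998, -0.06, 0.0], [0.0, -0.0, -1.0]]
wrist_force: [-0.8, -0.1, 0.1]
width: 46.8
grip_force: 0.0
```

Emit:
step_arm(targets=[1.0, 0, 0, 0, 0, 0, 0, 1.0, 0, 0, 0, 0, 0, 0, 1.0, 0, 0, 0, 0, 0, 0, 1.0, 0, 0, 0, 0, 0, 0, 1.0, 0, 0, 0, 0, 0, 0])

```text
clock: 61.3
tcp_pos: [594.3, 159.8, 66.3]
tool_rot: [[0.06, 0.998, 0.003], [0.998, -0.06, 0.001], [0.001, 0.003, -1.0]]
wrist_force: [-0.2, 0.4, 5.2]
width: 13.9
grip_force: 58.5
```

Emit:
step_arm(targets=[1.0, 0.5, 0, 0, 0, 0, 0, 1.0, 0.8, 0, 0, 0, 0, 0, 1.0, 1.0, 0, 0, 0, 0, 0, 1.0, 1.0, 0, 0, 0, 0, 0, 1.0, 1.0, 0, 0, 0, 0, 0])

```text
clock: 61.8
tcp_pos: [597.1, 200.1, 66.3]
tool_rot: [[0.062, 0.998, 0.003], [0.998, -0.062, -0.005], [-0.005, 0.003, -1.0]]
wrist_force: [-0.9, -8.8, 7.8]
width: 13.6
grip_force: 58.8
```

Run:
```python
from h import *
P=np.array([586.2,18.0])+343*np.array([.0592,.99825])
print(P);go(P[0],P[1],66,-3.4)
```

```text
[606.5056  360.39975]
t 61.8 tcp [597.1 200.1  66.3] head -3.5 j [ 19.  28. -13.  49.  -0. 112.] F [-0.9 -8.8  7.8] w 13.6 g 59 tilt [ 0.003 -0.005]
shift cm [16.05 -0.05 -0.05] turn -0.1
```

Emit:
step_arm(targets=[1.0, 1.2, 0, 0, 0, 0, 0, 1.0, 1.2, 0, 0, 0, 0, 0, 1.0, 1.2, 0, 0, 0, 0, 0, 1.0, 1.2, 0, 0, 0, 0, 0, 1.0, 1.2, 0, 0, 0, 0, 0])

```text
clock: 62.3
tcp_pos: [600.6, 260.1, 66.3]
tool_rot: [[0.062, 0.998, 0.003], [0.998, -0.062, -0.005], [-0.005, 0.003, -1.0]]
wrist_force: [-1.0, -9.0, 8.3]
width: 13.6
grip_force: 58.9
```

Emit:
step_arm(targets=[1.0, 1.2, 0, 0, 0, 0, 0, 1.0, 1.2, 0, 0, 0, 0, 0, 1.0, 1.2, 0, 0, 0, 0, 0, 1.0, 1.2, 0, 0, 0, 0, 0, 1.0, 1.0, 0, 0, 0, 0, 0])

```text
clock: 62.8
tcp_pos: [604.0, 318.2, 66.3]
tool_rot: [[0.061, 0.998, 0.003], [0.998, -0.061, -0.005], [-0.004, 0.003, -1.0]]
wrist_force: [0.1, -9.5, 8.5]
width: 13.4
grip_force: 58.9
```

Emit:
step_arm(targets=[1.0, 1.0, 0, 0, 0, 0, 0, 1.0, 0.8, 0, 0, 0, 0, 0, 1.0, 0.6, 0, 0, 0, 0, 0, 1.0, 0.5, 0, 0, 0, 0, 0, 1.0, 0.3, 0, 0, 0, 0, 0])

```text
clock: 63.3
tcp_pos: [606.0, 349.9, 66.3]
tool_rot: [[0.061, 0.998, 0.003], [0.998, -0.061, -0.005], [-0.004, 0.003, -1.0]]
wrist_force: [-0.9, -10.3, 8.2]
width: 13.4
grip_force: 58.9
```

Run:
```python
from h import *
go(606.5,360.4,66,-3.4)
```

```text
t 63.3 tcp [606.  349.9  66.3] head -3.5 j [ 30.  35.  -1.  54.  -0. 124.] F [ -0.9 -10.3   8.2] w 13.4 g 59 tilt [ 0.003 -0.005]
shift cm [ 1.05 -0.01  0.03] turn -0.1
```

Emit:
step_arm(targets=[1.0, 0.3, 0, 0, 0, 0, 0, 1.0, 0.2, 0, 0, 0, 0, 0, 1.0, 0.2, 0, 0, 0, 0, 0, 1.0, 0.2, 0, 0, 0, 0, 0, 1.0, 0.1, 0, 0, 0, 0, 0])

```text
clock: 63.8
tcp_pos: [606.6, 359.6, 66.3]
tool_rot: [[0.062, 0.998, 0.003], [0.998, -0.061, -0.005], [-0.004, 0.003, -1.0]]
wrist_force: [-1.0, -9.2, 8.7]
width: 13.5
grip_force: 58.9
```

Emit:
step_arm(targets=[1.0, 0.1, 0, 0, 0, 0, 0, 1.0, 0.1, 0, 0, 0, 0, 0, 1.0, 0.1, 0, 0, 0, 0, 0, 1.0, 0, 0, 0, 0, 0, 0, 1.0, 0, 0, 0, 0, 0, 0])

```text
clock: 64.3
tcp_pos: [606.7, 362.5, 66.3]
tool_rot: [[0.062, 0.998, 0.003], [0.998, -0.062, -0.004], [-0.004, 0.003, -1.0]]
wrist_force: [-0.1, -8.4, 8.8]
width: 13.5
grip_force: 58.9
```

Emit:
step_arm(targets=[1.0, 0.1, 0, 0, 0, 0, 0, 1.0, 0.1, 0, 0, 0, 0, 0, 1.0, 0.1, 0, 0, 0, 0, 0, 1.0, 0, 0, 0, 0, 0, 0, 1.0, 0, 0, 0, 0, 0, 0])

```text
clock: 64.8
tcp_pos: [606.7, 362.9, 66.1]
tool_rot: [[0.063, 0.998, 0.002], [0.998, -0.063, -0.009], [-0.009, 0.003, -1.0]]
wrist_force: [-0.5, -15.8, 10.6]
width: 13.7
grip_force: 59.1
```

Emit:
step_arm(targets=[1.0, 0.1, 0, 0, 0, 0, 0, 1.0, 0, 0, 0, 0, 0, 0, 1.0, 0, 0, 0, 0, 0, 0, 1.0, 0, 0, 0, 0, 0, 0, 5.0, 0, 0, 0, 0, 0, 0])

```text
clock: 65.3
tcp_pos: [606.5, 367.2, 65.6]
tool_rot: [[0.062, 0.998, 0.001], [0.998, -0.062, -0.002], [-0.002, 0.001, -1.0]]
wrist_force: [-0.6, 0.0, -0.2]
width: 26.9
grip_force: 0.0
```

Emit:
step_arm(targets=[5.0, 0, 0, 0, 0, 0, 0, 5.0, 0, 0, 0, 0, 0, 0, 5.0, 0, 0, -1.5, 0, 0, 0, 5.0, 0, 0, -3.0, 0, 0, 0, 5.0, 0, 0, -3.0, 0, 0, 0])

```text
clock: 65.8
tcp_pos: [605.3, 369.4, 140.8]
tool_rot: [[0.059, 0.998, -0.001], [0.998, -0.059, -0.0], [-0.0, -0.001, -1.0]]
wrist_force: [0.2, -0.1, 0.5]
width: 49.8
grip_force: 0.0
```

Emit:
step_arm(targets=[5.0, 0, 0, -2.5, 0, 0, 0, 5.0, 0, 0, -2.5, 0, 0, 0, 5.0, 3.0, 0, -2, 0, 0, 0, 5.0, 3.0, 0, 0, 0, 0, 0, 5.0, 3.0, 0, 0, 0, 0, 0])

```text
clock: 66.3
tcp_pos: [611.8, 460.6, 212.6]
tool_rot: [[0.06, 0.998, 0.003], [0.998, -0.06, 0.002], [0.003, 0.003, -1.0]]
wrist_force: [1.0, -0.1, 0.0]
width: 50.1
grip_force: 0.0
```

Run:
```python
from h import *
go(606.5,360.4,66,-3.4)
S=get_image("side");T=get_image("top");pickle.dump((S,T),open("a17.pkl","wb"))
O=np.array([586.2,18.0])+209*np.array([.0592,.99825])
for y in (58.5,19.5,-19.5,-58.5):
    p=O+y*np.array([.0592,.99825])
    for z in (69,75): print("pot",y,"z",z); cap(S,p,z,12); cap(T,p,z,12)
g=pickle.load(open("w6.pkl","rb"))
```

```text
t 66.3 tcp [611.8 460.6 212.6] head -3.4 j [ 37.  38.  23.  75.   0. 130.] F [ 1.  -0.1  0. ] w 50.1 g 0 tilt [0.003 0.002]
shift cm [-10.07   0.04  14.64] turn -0.0
pot 58.5 z 69
pred [135.7 198.2] 2r 13.2 centroid [135.4 198. ] box [132, 194, 8, 9, 67] boxc [135.5 198. ] world [602.6 285.9  69. ] [602.5 285.5  69. ]
pot 58.5 z 75
pred [135.  197.9] 2r 13.3 centroid [135.4 198. ] box [132, 194, 8, 9, 67] boxc [135.5 198. ] world [601.9 284.   75. ] [601.8 283.7  75. ]
pot 19.5 z 69
pred [150.9 199.3] 2r 13.2 centroid [150.9 198.6] box [148, 195, 7, 8, 55] boxc [151.  198.5] world [601.6 246.1  69. ] [601.7 246.   69. ]
pot 19.5 z 75
pred [150.3 199. ] 2r 13.3 centroid [150.9 198.6] box [148, 195, 7, 8, 55] boxc [151.  198.5] world [600.9 244.5  75. ] [601.1 244.4  75. ]
pot -19.5 z 69
pred [230.8 179.4] 2r 10.7 centroid [239.2 171.5] box [213, 155, 50, 36, 961] boxc [237.5 172.5] world [638.9 218.3  69. ] [632. 218.  69.]
pred [166.3 200.4] 2r 13.2 centroid [166.  199.9] box [163, 196, 7, 9, 59] boxc [166. 200.] world [598.7 208.   69. ] [598.4 207.9  69. ]
pot -19.5 z 75
pred [230.6 178. ] 2r 10.7 centroid [239.2 171.5] box [213, 155, 50, 36, 961] boxc [237.5 172.5] world [635.1 212.9  75. ] [628.3 212.6  75. ]
pred [165.7 200.1] 2r 13.3 centroid [166.  199.9] box [163, 196, 7, 9, 59] boxc [166. 200.] world [598.1 206.5  75. ] [597.8 206.5  75. ]
pot -58.5 z 69
pred [181.8 201.5] 2r 13.2 centroid [181.  201.5] box [178, 197, 7, 10, 66] boxc [181.  201.5] world [595.2 170.1  69. ] [595.2 170.1  69. ]
pot -58.5 z 75
pred [181.3 201.3] 2r 13.3 centroid [181.  201.5] box [178, 197, 7, 10, 66] boxc [181.  201.5] world [594.5 168.9  75. ] [594.5 168.9  75. ]
```

All four caps line up with the carrier at the end stops, and the arm is clear. Handing in.

```bash
python3 -c "
from plant import *
print(hand_in())"
```

```text
the job is handed in; nothing more can be done
None
```

I carried out every step in the order asked and handed the job in at about 66 s; the hand-in returned no verdict. All four pots stand in the carrier at the outfeed stops. The handle went down to its hard stop and was then wound back up by more than a full turn. I didn't check the pawl's click or the caps by eye: the pawl rests on the carrier being about 8 mm past centre, and the caps on the handle reaching its stop.

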